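# Tighten a clamp nut with a ratchet ring wrench

### The arm

A 6-joint arm with a two-finger parallel gripper is mounted at the origin on a cart in front of the work surface, level with it; the furniture and walls round the work are solid. World frame = base frame: x ahead of the robot, y to its left, z up, the work surface at z = 0. Lengths are in m, angles in degrees, forces in N, time in s.
With the tool pointing down it reaches from about 0.3 to 0.75 m from the base axis. Payload 8.5 kg.
Tool frame: the origin (TCP) lies midway between the tips of the shut fingers; the grasp point (between the pads) lies 19 mm behind it (ctrl.pinch_z is the distance from the TCP to the grasp point, in m); y points along the fingers, z is the direction in which the jaws open and shut, and the axes are right-handed (so a half turn about y gives the same grasp; the last joint's range is limited). The gripper opens to 85 mm and grips with 20 to 120 N. Pads are 22 mm wide; open, the fingers measure 114 mm over their backs; the gripper's body (76 mm by 85 mm) begins 54 mm behind the grasp point. The pads swing forward as they close: fully open they stand 13 mm farther back than shut.
Start: joints at [-12.336, 21.807, 74.336, -0, 83.858, -12.336], TCP at [0.55, 0, 0.231] pointing down, gripper open.
Joint ranges: [-178.18, 178.18], [-50.72, 133.34], [12.68, 142.11], [-81.47, 261.47], [9.98, 163.14], [-165.26, 165.26]. Speed limits (degrees/s): [136.94, 136.94, 180, 180, 180, 180].

### API

Orientations are given as a 3x3 rotation matrix whose columns are the frame's x, y, z axes.
In Python, from cell import ctrl gives the robot as it stands. The module is installed in compiled form; this text tells all that it offers.
- The arm moves only by the tool servo_tool, never from a script. Its argument "deltas" is one flat list of numbers, 6 for each row, row after row: the shift along the tool's x, y, z in units of 40 mm (1.0 is 40 mm), then the turn, a rotation vector about the tool's x, y, z in rad. In form: [dx, dy, dz, wx, wy, wz, dx, dy, dz, wx, wy, wz, ...]. A call has 1 to 12 rows; each row is the pose to reach, as a shift and turn from the pose measured when the call began, along the tool's axes at that moment; what a row does not reach only later rows make up. A row lasts 1/8 s, in which the tool goes at most 62.5 mm and 10.7 degrees, less where a joint would pass 70% of its speed; a pose out of reach is approached as far as the arm can. A call with a gripper value outside its range is refused whole. "gripper" is the closure, from -1 (fully open) to 1 (shut), set as the call begins (left out, the last holds). The fingers move at their own pace and stop on an object; "grip_force" is the grip in N (left out, the last holds). Time passes only in rows, so rows that repeat a pose let the fingers close. It gives the time, the measured TCP pose, the force and the opening at its end, in the units of the state.
- ctrl.get_state(): the state, without advancing time (a new reading comes with each control period).
- ctrl.snapshot(name): name is "scene" or "side" or "wrist"; returns the picture (384x512x3 uint8, red, green, blue); there is no depth.
- ctrl.camera_params(name): a dict with "fx", "fy", "cx", "cy" (pixels), "R" (3x3) and "t" (3): a world point X has camera coordinates R X + t; the wrist camera has in their place "hand_eye" (4x4, takes a point from camera to tool coordinates, whose origin is the TCP and whose axes are the tool frame's). Camera axes: x right, y down, z forward; pixel columns grow to the right and rows downward; lengths in m; the calibration is good to about 2 mm. The wrist camera is an equidistant fisheye: a pixel r from the principal point sees the ray r / f radians off the axis. A picture is of the moment at which its call begins: read the wrist's pose just before it. camera_params takes no time and is no camera call.
- ctrl.finish_job(): hands the job in, once; it reports no verdict.
The state is a dict: "time": time; "q": joint angles; "joint_velocities": joint speeds; "joint_efforts": joint torques, N m; "tcp_pos": TCP position; "eef_rot": TCP orientation; "wrist_force": force on the tool from outside, world axes, zero at the start; "torque": the same for the moment, N m; "finger_gap": finger opening in m.
Only numpy, scipy, OpenCV 4.12 (cv2) and the standard library are available. Lean on these libraries where they do the work, as an engineer would, in place of code of your own. Each camera call takes 0.05 s, during which the arm holds its last target.

### The job

Fit the ratchet wrench that lies on the worktop over the six-sided nut of the strap clamp and, working it back and forth between the two upright pins without taking it off, turn the nut clockwise until the clamp is tight, at about 0.7 N m, and do not overtighten it. Then lift the wrench off and lay it back down flat on the worktop, clear of the fixture. Do not force the wrench down onto the nut, let it drop or disturb the lens barrel, the loupe and the screw tray.

Things in the scene. Friction and masses are not known exactly. Their poses are not given: they have to be found in the camera images.
- wrench_grip (a point): Point to grip on the ratchet ring wrench (plain steel, 0.3 kg, lies flat on the worktop): middle of the handle, 105 mm from the ring's centre, half-way up. Handle 16 mm wide, 12 mm thick (1 mm off the worktop), ends 158 mm from the ring's centre; wrench 14 mm thick. Axes: x along the handle toward the ring, z out of the upper face.
- wrench_ring (a point): Centre of the wrench's ring at its underside, 7 mm lower than wrench_grip; same axes. Ring 53 mm across, 14 mm thick; in it a toothed insert with a through hexagon hole 28.6 mm across flats, which may stand at any angle to the handle (not given).
- nut_axis (a point): On the nut's axis at the nut's foot, the top of its washer, 52 mm above the worktop; the wrench is home with its ring's underside at this level. Axes are the fixture's: z up, -x toward the midpoint of the two upright pins. Steel hexagon nut, 27 mm across flats, 14.5 mm high, top 4 mm bevelled; the stud ends 3 mm above it.
- clamp_nut (a joint): Turn of the nut on its stud in rad, growing clockwise (tightening): starts loose between -1.7 and -1.25 and turns at a steady 0.2 N m up to 0, where it bears on the washer and can turn no further on the stud.
- clamp_seat (a joint): How far nut, washer and stud have then been drawn round together, in rad, clockwise: 0 until more than about 0.4 N m is put on, then 0.1 rad for each further 0.3 N m (0.7 N m at about 0.1, 1 N m at about 0.2: too much). When let go it springs back to no more than about 0.13 rad and stays there: that is the tightness left in the clamp.
- lens_center (a point): Middle of a loose black lens barrel that stands on the 2 mm dark mat on the worktop, 38 mm wide, 58 mm high: leave alone.
- loupe_center (a point): Middle of a loose short black loupe that stands on the 2 mm dark mat on the worktop, 37 mm wide, 40 mm high: leave alone.
- tray_center (a point): Middle of a loose flat black tray of screws, 62 x 95 x 15 mm, on the mat: leave alone.
- wrench: The whole wrench; origin at wrench_ring, same axes. With its present upper face kept up it drives the nut when the handle swings clockwise seen from above and slips freely, clicking every 15 degrees, when it swings back. On the nut there are another 13 degrees of play.
- fixture: The fixed clamping fixture with nut, strap and pins; origin on the worktop below nut_axis, same axes. Base plate 49 mm to -x, 31 mm to +x, 57 mm to either y, 12 mm thick; the strap (along y, 100 x 36 mm) lies under the washer. Pins 10 mm thick, at x -35, y +-46 mm, 76 mm high; between them the handle of a wrench on the nut can swing about 40 degrees to either side of -x.

How it is judged (in metres and radians):
On the way, in this order (a step that is already met when the one before it is completed fails the run):
1. the wrench's ring is home over the nut (within 3 mm of the washer) while the nut is still loose (below -1.0 rad) (z of wrench_ring in the frame of nut_axis below 0.003 m and horizontal distance between wrench_ring and nut_axis below 0.004 m and value of joint clamp_nut below -1 rad), for 0.2 s.
2. the nut is tight, clamp_seat past 0.035 rad, with the wrench on it (z of wrench_ring in the frame of nut_axis below 0.008 m and horizontal distance between wrench_ring and nut_axis below 0.004 m and value of joint clamp_seat above 0.035 rad), for 0.2 s.
At the end, for the whole second after the job is handed in: the nut stays tight (clamp_seat above 0.033 rad, clamp_nut above -0.05 rad) and the wrench lies at rest flat on the worktop (grip point below 12 mm, tilt under 0.1 rad), its ring at least 100 mm from the nut's axis (value of joint clamp_seat above 0.033 rad and value of joint clamp_nut above -0.05 rad and height (world z) of wrench_grip below 0.012 m and angle between wrench_grip's own z axis and vertical below 0.1 rad and horizontal distance between wrench_ring and nut_axis above 0.1 m and linear speed of wrench below 0.02 m/s); the robot touches nothing.
It fails at once if the nut is overtightened: clamp_seat past 0.2 rad (about 1 N m) (value of joint clamp_seat above 0.2 rad).
It fails at once if the wrench is off the nut (more than 18 mm above the washer or 20 mm aside) while the nut is part-way (between -1.0 and -0.05 rad) (value of joint clamp_nut between -1 and -0.05 rad and (z of wrench_ring in the frame of nut_axis above 0.018 m or horizontal distance between wrench_ring and nut_axis above 0.02 m)).
It fails at once if the wrench is forced against the fixture with more than 40 N while being fitted (still on the top or bevel of the nut, more than 10.5 mm above the washer, nut still loose, below -1.0 rad) (z of wrench_ring in the frame of nut_axis above 0.0105 m and value of joint clamp_nut below -1 rad and contact force between wrench and fixture above 40 N).
It fails at once if the wrench is dropped or thrown (faster than 1.2 m/s) (linear speed of wrench above 1.2 m/s).
It fails at once if the lens barrel, loupe or screw tray is moved by more than 20 mm (distance of any of lens_center, loupe_center, tray_center from where it was at the start of the episode above 0.02 m).
It also fails if it takes over 72 s, if anything falls off the work surface, if the arm or the gripper's body presses on something with over 40 N, if the wrist force passes 120 N, or if a joint passes its speed limit or range.

## Working session

There is one attempt and no reset: what is moved stays moved. The work goes in short steps, Python scripts to look and compute and a tool call to move; the robot and the scene stay as the last step left them, time stands still between calls to the robot, and variables do not carry over. Pictures are saved under pics/ and viewed, and the job is handed in when it is done.

Besides the shell and the picture viewer there is one more tool, called after "Emit:" in YAML: its name, and indented under it one key for each argument. servo_tool: Moves the arm, as the interface text tells. Its arguments: {"type":"object","properties":{"deltas":{"type":"array","items":{"type":"number"}},"gripper":{"type":"number"},"grip_force":{"type":"number"}},"required":["deltas"]}

```bash
mkdir -p pics; python3 - <<'E'
from cell import ctrl
import cv2, numpy as np
np.set_printoptions(precision=4,suppress=True)
s=ctrl.get_state(); print({k:(np.round(v,4).tolist() if not np.isscalar(v) else v) for k,v in s.items()}, ctrl.pinch_z)
for n in ["scene","side","wrist"]:
    im=ctrl.snapshot(n); cv2.imwrite(f"pics/{n}0.png",im[...,::-1]); p=ctrl.camera_params(n); print(n,p)
E
```

```text
{'time': 0.0, 'q': [-12.3359, 21.8408, 74.3849, -0.0029, 83.8578, -12.3377], 'joint_velocities': [-0.0352, -0.143, -0.0074, 0.0065, 0.0349, 0.043], 'joint_efforts': [-0.001, -44.8467, -23.1286, -0.0003, 0.0047, 0.0], 'tcp_pos': [0.5497, 0.0, 0.2307], 'eef_rot': [[0.0, -0.0014, 1.0], [-1.0, 0.0003, 0.0], [-0.0003, -1.0, -0.0014]], 'wrist_force': [-0.8657, -0.1798, -0.1104], 'torque': [0.0518, 0.0159, 0.0156], 'finger_gap': 0.08542636163493537} 0.0187
scene {'fx': 459.0457718510146, 'fy': 459.0457718510146, 'cx': 252.11736507289768, 'cy': 197.32469821265008, 'R': array([[-0.487 , -0.8733,  0.0135],
       [-0.3971,  0.2077, -0.8939],
       [ 0.7779, -0.4407, -0.448 ]]), 't': array([0.5571, 0.1789, 0.6514])}
side {'fx': 496.15287173829296, 'fy': 496.15287173829296, 'cx': 248.72441962129218, 'cy': 187.52439045607898, 'R': array([[-0.8187, -0.5742,  0.0113],
       [-0.2644,  0.3594, -0.8949],
       [ 0.5098, -0.7356, -0.4461]]), 't': array([0.6042, 0.0512, 0.9021])}
wrist {'fx': 297.3186396354542, 'fy': 297.3186396354542, 'cx': 254.23484068683268, 'cy': 196.59123890007737, 'hand_eye': array([[ 0.0009,  0.9592,  0.2826, -0.0696],
       [-0.0007, -0.2826,  0.9592, -0.1435],
       [ 1.    , -0.0011,  0.0004,  0.0004],
       [ 0.    ,  0.    ,  0.    ,  1.    ]])}
```

View pics/scene0.png

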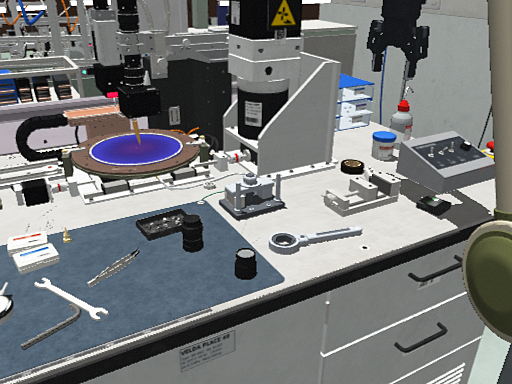

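View pics/side0.png

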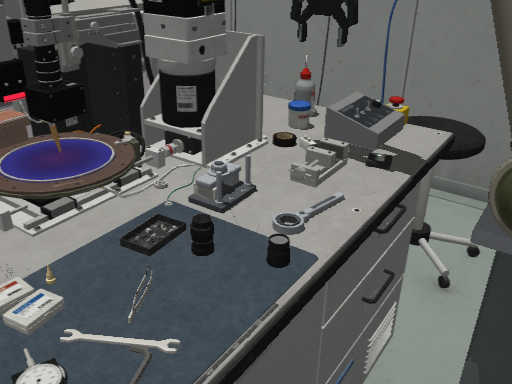

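View pics/wrist0.png

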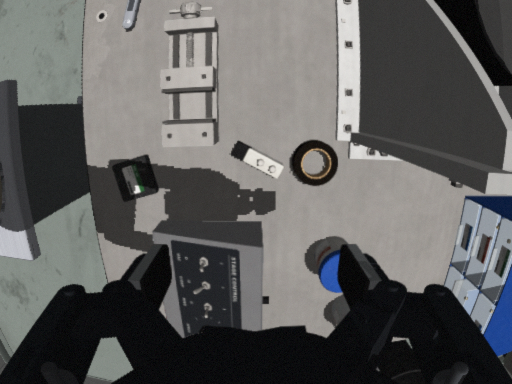

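```bash
cat > h.py <<'E'
import numpy as np, cv2
from cell import ctrl
np.set_printoptions(precision=4,suppress=True)
def ray(n,uv,s=None):
    p=ctrl.camera_params(n); uv=np.asarray(uv,float)
    if n!="wrist":
        d=np.array([(uv[0]-p["cx"])/p["fx"],(uv[1]-p["cy"])/p["fy"],1.])
        R=p["R"];return -R.T@p["t"], R.T@d
    x=(uv[0]-p["cx"])/p["fx"];y=(uv[1]-p["cy"])/p["fy"];r=np.hypot(x,y)+1e-12
    d=np.array([np.sin(r)*x/r,np.sin(r)*y/r,np.cos(r)])
    H=p["hand_eye"];E=np.array(s["eef_rot"]);o=np.array(s["tcp_pos"])
    return o+E@H[:3,3], E@H[:3,:3]@d
def onz(n,uv,z,s=None):
    o,d=ray(n,uv,s); return o+d*(z-o[2])/d[2]
def proj(n,X,s=None):
    p=ctrl.camera_params(n); X=np.asarray(X,float)
    if n!="wrist":
        c=p["R"]@X+p["t"]; return np.array([p["fx"]*c[0]/c[2]+p["cx"],p["fy"]*c[1]/c[2]+p["cy"]])
    H=p["hand_eye"];E=np.array(s["eef_rot"]);o=np.array(s["tcp_pos"])
    c=H[:3,:3].T@(E.T@(X-o)-H[:3,3]); r=np.hypot(c[0],c[1]);t=np.arctan2(r,c[2])
    return np.array([p["fx"]*t*c[0]/r+p["cx"],p["fy"]*t*c[1]/r+p["cy"]])
def snap(name,fn,crop=None,k=1):
    s=ctrl.get_state(); im=ctrl.snapshot(name)[...,::-1].copy(); cv2.imwrite("pics/"+fn+"_raw.png",im)
    if crop: im=im[crop[1]:crop[3],crop[0]:crop[2]]
    if k!=1: im=cv2.resize(im,None,fx=k,fy=k,interpolation=cv2.INTER_CUBIC)
    cv2.imwrite("pics/"+fn+".png",im); return s
E
python3 - <<'E'
from h import *
import os
for n,q in [("scene",dict(ring=(285,243,.014),end=(359,231,.013),nut=(256,182,.065),lens=(193,248,.002),loupe=(245,274,.002),tray=(163,223,.01))),("side",dict(ring=(289,223,.014),end=(343,197,.013),nut=(219,172,.065),lens=(203,250,.002),loupe=(278,263,.002),tray=(153,233,.01)))]:
    for k,v in q.items(): print(n,k,onz(n,v[:2],v[2]))
for n,c in [("scene",(200,150,380,285)),("side",(130,130,370,290))]:
    im=cv2.imread(f"pics/{n}0.png")[c[1]:c[3],c[0]:c[2]]
    cv2.imwrite(f"pics/{n}0c.png",cv2.resize(im,None,fx=3.3,fy=3.3,interpolation=cv2.INTER_CUBIC))
E
```

```text
scene ring [0.4003 0.349  0.014 ]
scene end [0.3724 0.2052 0.013 ]
scene nut [0.5496 0.3236 0.065 ]
scene lens [0.4782 0.4902 0.002 ]
scene loupe [0.3679 0.446  0.002 ]
scene tray [0.5732 0.5113 0.01  ]
side ring [0.4046 0.3571 0.014 ]
side end [0.3728 0.2136 0.013 ]
side nut [0.558  0.3518 0.065 ]
side lens [0.4815 0.4918 0.002 ]
side loupe [0.3666 0.4521 0.002 ]
side tray [0.5718 0.5106 0.01  ]
```

```bash
python3 -c "
import cv2
for n in ['scene','side']: print(cv2.imread(f'pics/{n}0c.png').shape)"
```

```text
(446, 594, 3)
(528, 792, 3)
```

View pics/scene0c.png

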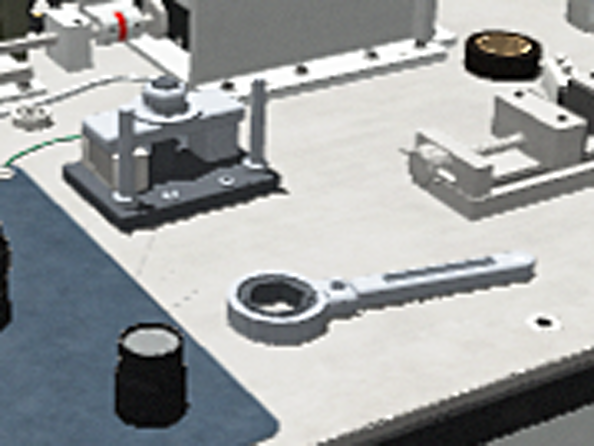

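View pics/side0c.png

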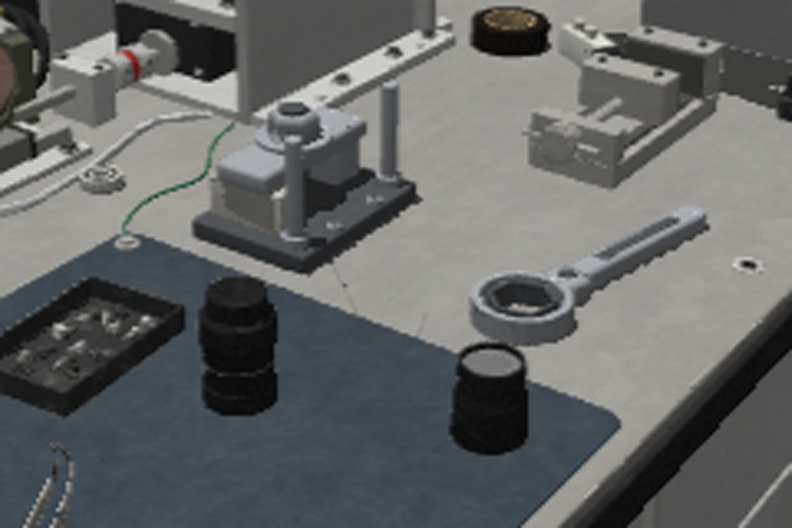

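Emit:
servo_tool:
  deltas: [-1.2, 0, -0.35, 0, 0, 0, -2.4, 0, -0.7, 0, 0, 0, -3.6, 0, -1.05, 0, 0, 0, -4.8, 0, -1.4, 0, 0, 0, -6, 0, -1.75, 0, 0, 0, -7.25, 0, -2, 0, 0, 0, -7.25, 0, -2, 0, 0, 0, -7.25, 0, -2, 0, 0, 0]

```text
time: 1.15
tcp_pos: [0.4698, 0.2897, 0.2308]
eef_rot: [[0.0, -0.001, 1.0], [-1.0, -0.0, 0.0], [0.0, -1.0, -0.001]]
wrist_force: [-0.2, -0.5, -0.5]
finger_gap: 0.0853
```

```bash
python3 - <<'E'
from h import *
s=snap("wrist","w1"); print(s["time"],s["tcp_pos"],s["eef_rot"],s["q"])
im=cv2.imread("pics/w1_raw.png")[0:260,100:420]; cv2.imwrite("pics/w1.png",cv2.resize(im,None,fx=2.3,fy=2.3,interpolation=cv2.INTER_CUBIC))
E
```

```text
1.15 [0.4698 0.2897 0.2308] [[ 0.0002 -0.0015  1.    ]
 [-1.     -0.0003  0.0002]
 [ 0.0003 -1.     -0.0015]] [19.3583 22.0627 74.0246  0.0122 83.9985 19.3464]
```

View pics/w1.png

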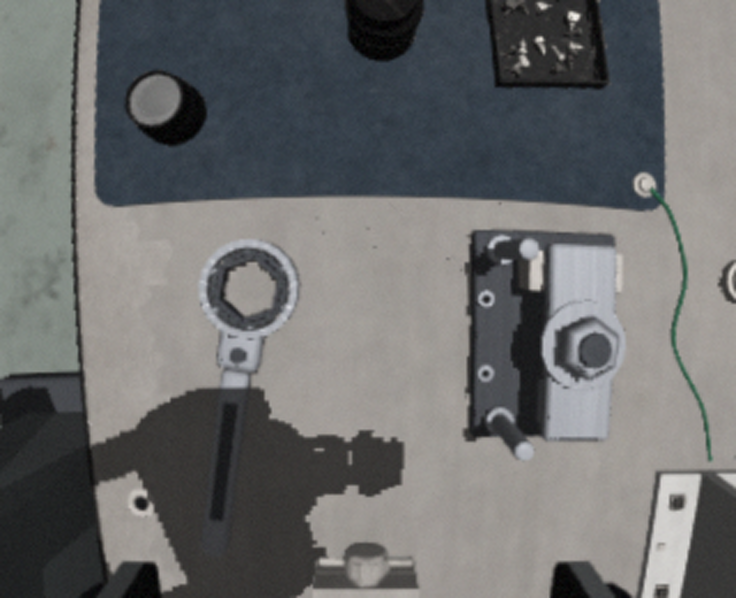

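```bash
python3 - <<'E'
from h import *
s=dict(tcp_pos=[0.4698,0.2897,0.2308],eef_rot=[[0.0002,-0.0015,1],[-1,-0.0003,0.0002],[0.0003,-1,-0.0015]])
im=cv2.imread("pics/w1_raw.png"); g=cv2.cvtColor(im,cv2.COLOR_BGR2HSV)
# rectify to world plane z=0.013 orthographic: 0.5mm/px
def ortho(z,x0,x1,y0,y1,r):
    xs=np.arange(x0,x1,r); ys=np.arange(y1,y0,-r)
    M=np.zeros((len(ys),len(xs),2),np.float32)
    for i,y in enumerate(ys):
        for j,x in enumerate(xs): M[i,j]=proj("wrist",[x,y,z],s)
    return cv2.remap(im,M[...,0],M[...,1],cv2.INTER_CUBIC)
cv2.imwrite("pics/o1.png",cv2.resize(ortho(.014,.33,.45,.19,.40,.001),None,fx=2.8,fy=2.8))
cv2.imwrite("pics/o2.png",cv2.resize(ortho(.0665,.48,.62,.26,.40,.001),None,fx=4,fy=4))
for uv in [(208.3,125.2),(192.6,239)]: print(onz("wrist",uv,.014,s))
print("nut top",onz("wrist",(100+586/2.3,344/2.3),.0665,s))
print("stud top",onz("wrist",(100+596/2.3,351/2.3),.0695,s))
for uv in [(528,248),(524,452)]: print("pin",onz("wrist",(100+uv[0]/2.3,uv[1]/2.3),.076,s))
E
```

```text
Traceback (most recent call last):
  File "h.py", line 16, in proj
    p=ctrl.camera_params(n); X=np.asarray(X,float)
ValueError: time passes only in moves, steps and waits
```

```bash
sed -i 's/^def ray/_P={}\ndef P(n):\n    if n not in _P: _P[n]=ctrl.camera_params(n)\n    return _P[n]\ndef ray/; s/p=ctrl.camera_params(n)/p=P(n)/' h.py
cat >> h.py <<'E'
def ortho(im,s,z,x0,x1,y0,y1,r):
    xs=np.arange(x0,x1,r); ys=np.arange(y1,y0,-r)
    M=np.array([[proj("wrist",[x,y,z],s) for x in xs] for y in ys],np.float32)
    return cv2.remap(im,M[...,0],M[...,1],cv2.INTER_CUBIC)
E
python3 - <<'E'
from h import *
s=dict(tcp_pos=[0.4698,0.2897,0.2308],eef_rot=[[0.0002,-0.0015,1],[-1,-0.0003,0.0002],[0.0003,-1,-0.0015]])
im=cv2.imread("pics/w1_raw.png")
cv2.imwrite("pics/o1.png",cv2.resize(ortho(im,s,.014,.33,.45,.19,.40,.001),None,fx=2.8,fy=2.8))
cv2.imwrite("pics/o2.png",cv2.resize(ortho(im,s,.0665,.48,.62,.26,.40,.001),None,fx=4,fy=4))
for uv in [(208.3,125.2),(192.6,239)]: print(onz("wrist",uv,.014,s))
print("nut top",onz("wrist",(100+586/2.3,344/2.3),.0665,s))
print("stud top",onz("wrist",(100+596/2.3,351/2.3),.0695,s))
for uv in [(528,248),(524,452)]: print("pin",onz("wrist",(100+uv[0]/2.3,uv[1]/2.3),.076,s))
E
```

```text
[0.4145 0.3432 0.014 ]
[0.3869 0.1935 0.014 ]
nut top [0.5786 0.3214 0.0665]
stud top [0.5828 0.3187 0.0695]
pin [0.5462 0.3647 0.076 ]
pin [0.5487 0.2714 0.076 ]
```

View pics/o1.png

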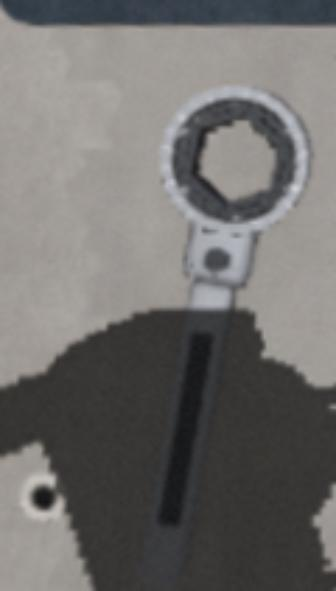

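View pics/o2.png

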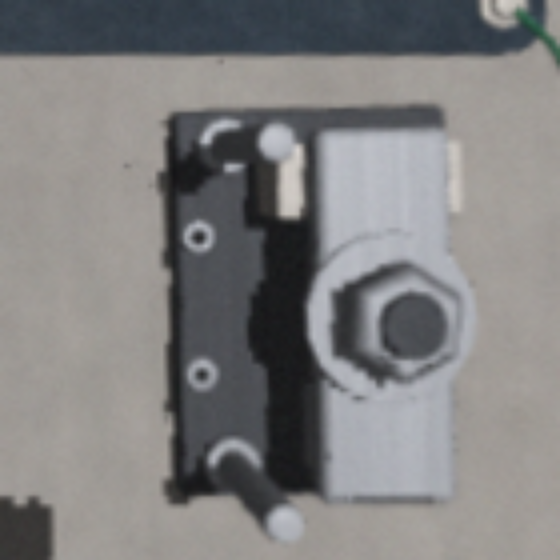

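```bash
python3 - <<'E'
from h import *
print(onz("scene",(284,238.8),.014),onz("side",(288.5,219.4),.014))
print(onz("scene",(250,174.8),.0695),onz("side",(218.8,162.4),.0695))
E
```

```text
[0.4129 0.3431 0.014 ] [0.4115 0.3472 0.014 ]
[0.577  0.3221 0.0695] [0.5787 0.3259 0.0695]
```

Emit:
servo_tool:
  deltas: [0.3, 0.8, -0.45, 0, 0.045, 0, 0.6, 1.6, -0.9, 0, 0.09, 0, 0.9, 2.4, -1.35, 0, 0.135, 0, 1.235, 3.25, -1.87, 0, 0.18, 0, 1.235, 3.25, -1.87, 0, 0.18, 0, 1.235, 3.25, -1.87, 0, 0.18, 0]

```text
time: 1.95
tcp_pos: [0.3967, 0.2398, 0.1021]
eef_rot: [[-0.18, 0.001, 0.984], [-0.984, 0.001, -0.18], [-0.001, -1.0, 0.001]]
wrist_force: [0.3, -0.3, 0.8]
finger_gap: 0.0855
```

```bash
python3 - <<'E'
from h import *
s=snap("wrist","w2"); print(s["time"],s["tcp_pos"],s["eef_rot"],s["q"])
im=cv2.imread("pics/w2_raw.png")
cv2.imwrite("pics/w2.png",im)
cv2.imwrite("pics/o1.png",cv2.resize(ortho(im,s,.014,.33,.45,.19,.40,.001),None,fx=2.8,fy=2.8))
import json; json.dump({k:np.array(s[k]).tolist() for k in("tcp_pos","eef_rot")},open("s2.json","w"))
E
```

```text
1.95 [0.3967 0.2398 0.1021] [[-0.1805  0.0012  0.9836]
 [-0.9836  0.0006 -0.1805]
 [-0.0008 -1.      0.001 ]] [16.4586 21.8945 99.0758  0.015  58.9566 26.8476]
```

View pics/w2.png

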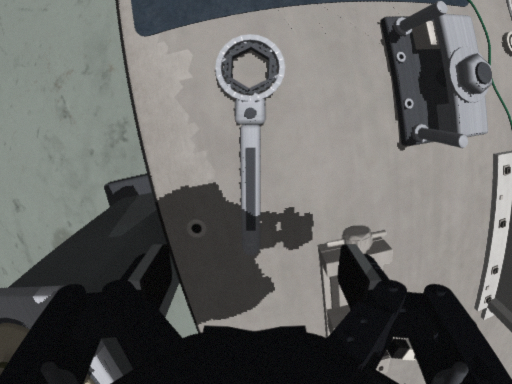

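View pics/o1.png

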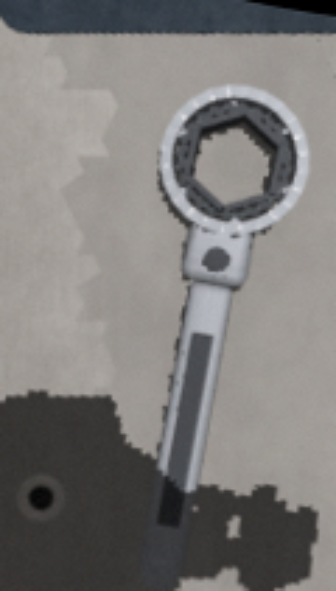

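Emit:
servo_tool:
  deltas: [0, 0.6, -0.05, 0, 0, 0, 0, 1.2, -0.05, 0, 0, 0, 0, 1.7, -0.05, 0, 0, 0, 0, 2.1, -0.05, 0, 0, 0, 0, 2.35, -0.05, 0, 0, 0, 0, 2.42, -0.05, 0, 0, 0, 0, 2.42, -0.05, 0, 0, 0]

```text
time: 2.88
tcp_pos: [0.3955, 0.2406, 0.0058]
eef_rot: [[-0.18, 0.003, 0.984], [-0.984, 0.001, -0.18], [-0.001, -1.0, 0.002]]
wrist_force: [-0.1, -0.2, 0.1]
finger_gap: 0.0852
```

Emit:
servo_tool:
  deltas: [0, 0, 0, 0, 0, 0, 0, 0, 0, 0, 0, 0, 0, 0, 0, 0, 0, 0, 0, 0, 0, 0, 0, 0, 0, 0, 0, 0, 0, 0, 0, 0, 0, 0, 0, 0, 0, 0, 0, 0, 0, 0, 0, 0, 0, 0, 0, 0]
  gripper: 1
  grip_force: 80

```text
time: 3.88
tcp_pos: [0.3955, 0.2406, 0.0062]
eef_rot: [[-0.179, 0.003, 0.984], [-0.984, 0.001, -0.179], [-0.001, -1.0, 0.003]]
wrist_force: [-1.5, -0.6, 5.6]
finger_gap: 0.0132
```

```bash
python3 - <<'E'
from h import *
s=snap("wrist","w3",(130,0,390,300),2); print(s["time"],s["tcp_pos"],s["wrist_force"],s["torque"],s["finger_gap"])
snap("side","sd3",(190,130,370,260),3.3)
E
```

```text
3.875 [0.3955 0.2406 0.0062] [-1.5385 -0.636   5.5916] [-0.1295  0.1973  0.25  ] 0.013175424484984747
```

View pics/w3.png

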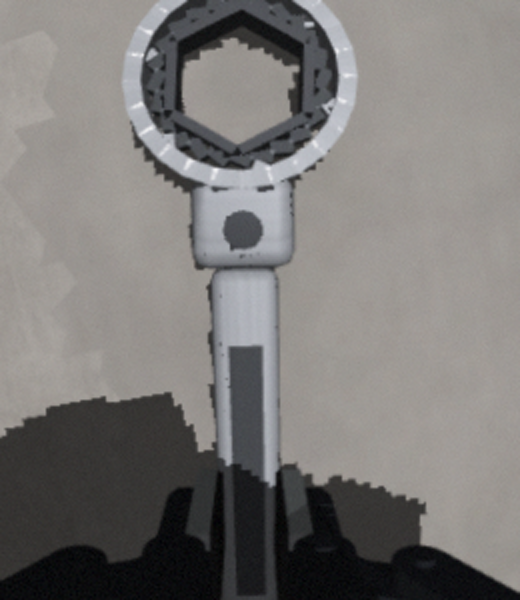

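View pics/sd3.png

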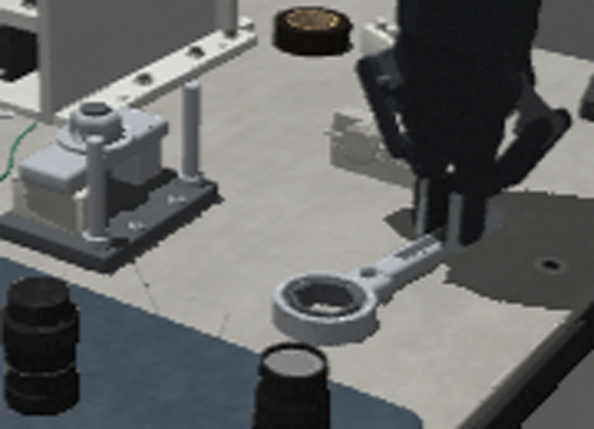

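Emit:
servo_tool:
  deltas: [0, -0.1, 0, 0, 0, 0, 0, -0.3, 0, 0, 0, 0, 0, -0.8, 0, 0, 0, 0, 0, -1.4, 0, 0, 0, 0, 0, -2.0, 0.2, 0, 0.1, 0, 0, -2.4, 0.5, 0, 0.27, 0, -0.1, -2.5, 0.8, 0, 0.45, 0, -0.1, -2.5, 1.0, 0, 0.62, 0, -0.1, -2.5, 1.1, 0, 0.78, 0, -0.1, -2.5, 1.1, 0, 0.87, 0, -0.1, -2.5, 1.1, 0, 0.87, 0, -0.1, -2.5, 1.1, 0, 0.87, 0]

```text
time: 5.48
tcp_pos: [0.439, 0.2365, 0.1064]
eef_rot: [[-0.867, 0.003, 0.499], [-0.499, 0.001, -0.867], [-0.003, -1.0, 0.001]]
wrist_force: [-0.3, 0.4, -3.1]
finger_gap: 0.0129
```

```bash
python3 - <<'E'
from h import *
s=snap("wrist","w4",(100,0,420,260),2.4); print(s["time"],s["tcp_pos"],s["eef_rot"],s["wrist_force"],s["torque"],s["finger_gap"])
import json; json.dump({k:np.array(s[k]).tolist() for k in("tcp_pos","eef_rot")},open("s4.json","w"))
snap("side","sd4",(170,100,370,250),3.3)
E
```

```text
5.475 [0.439  0.2365 0.1064] [[-0.8667  0.0026  0.4988]
 [-0.4988  0.0008 -0.8667]
 [-0.0027 -1.      0.0006]] [-0.3381  0.3651 -3.1175] [-0.0787  0.2172  0.027 ] 0.012936227973136705
```

View pics/w4.png

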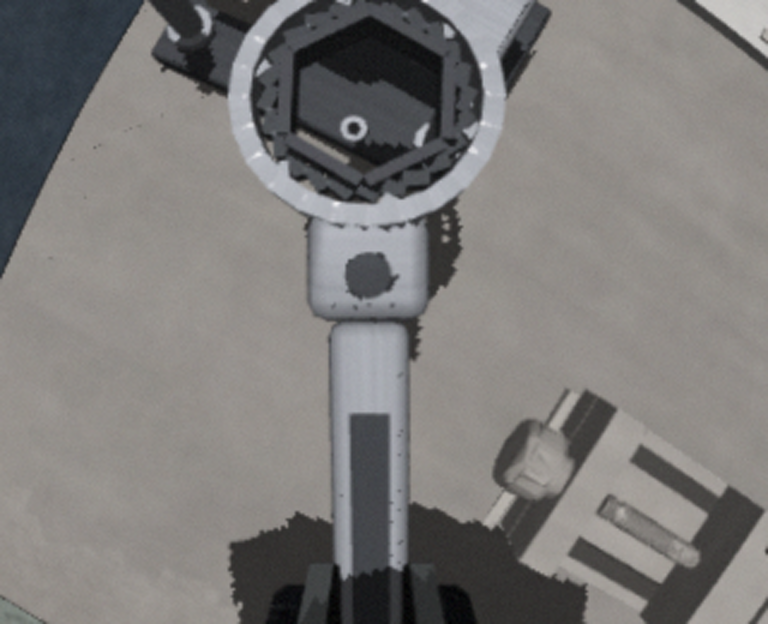

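View pics/sd4.png

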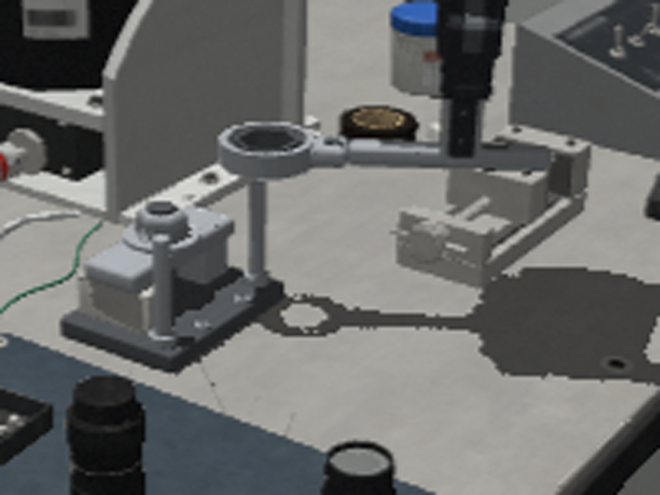

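```bash
python3 - <<'E'
from h import *
import json
s=json.load(open("s4.json"))
E=np.array(s["eef_rot"]);o=np.array(s["tcp_pos"])
for y in(-.0078,.0062): print(proj("wrist",o+E@np.array([-.105,y,0]),s))
s1=dict(tcp_pos=[0.4698,0.2897,0.2308],eef_rot=[[0.0002,-0.0015,1],[-1,-0.0003,0.0002],[0.0003,-1,-0.0015]])
im=cv2.imread("pics/w1_raw.png")
a=ortho(im,s1,.0665,.55,.61,.29,.35,.0005)
cv2.imwrite("pics/o3.png",cv2.resize(a,None,fx=5,fy=5,interpolation=cv2.INTER_CUBIC))
im=cv2.imread("pics/w4_raw.png")
a=ortho(im,s,o[2]-.0062+.014,.485,.575,.245,.335,.00075)
cv2.imwrite("pics/o4.png",cv2.resize(a,None,fx=5,fy=5,interpolation=cv2.INTER_CUBIC)); print(a.shape, o+E@np.array([-.105,-.0078,0]))
E
```

```text
[249.4548  38.6409]
[249.8621  45.2398]
(121, 120, 3) [0.5299 0.2889 0.1145]
```

View pics/o3.png

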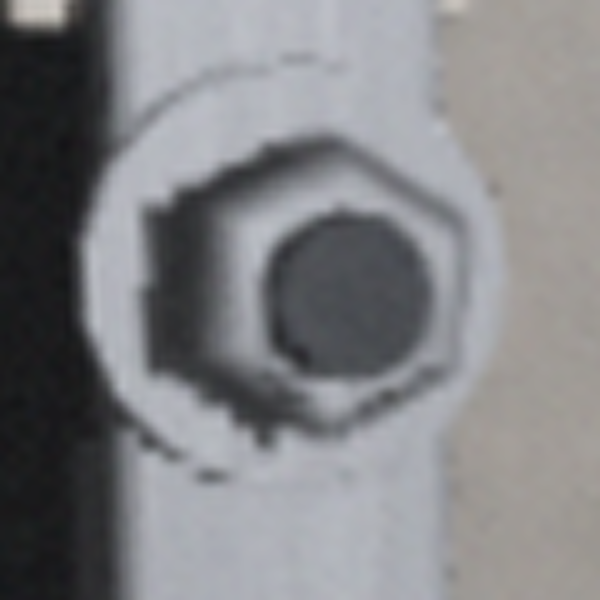

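View pics/o4.png

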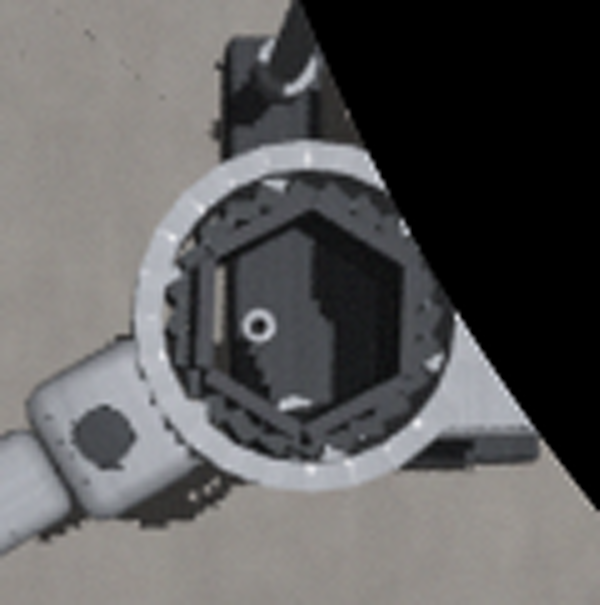

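Emit:
servo_tool:
  deltas: [-0.25, 0, -0.01, 0, 0, 0, -0.65, 0, -0.03, 0, 0, 0, -1.1, 0.15, -0.05, 0, 0, 0, -1.4, 0.35, -0.07, 0, 0, 0, -1.54, 0.5, -0.07, 0, 0, 0, -1.54, 0.5, -0.07, 0, 0, 0, -1.54, 0.5, -0.07, 0, 0, 0]

```text
time: 6.45
tcp_pos: [0.4909, 0.2695, 0.0867]
eef_rot: [[-0.867, 0.003, 0.498], [-0.498, 0.001, -0.867], [-0.003, -1.0, 0.001]]
wrist_force: [-0.3, -0.1, -2.7]
finger_gap: 0.0131
```

```bash
python3 - <<'E'
from h import *
import json
s=snap("wrist","w5",(190,0,330,110),5.5); print(s["time"],s["tcp_pos"],s["eef_rot"],s["wrist_force"],s["torque"],s["finger_gap"])
json.dump({k:np.array(s[k]).tolist() for k in("tcp_pos","eef_rot")},open("s5.json","w"))
E
```

```text
6.45 [0.4909 0.2695 0.0867] [[-0.867   0.0026  0.4983]
 [-0.4983  0.0008 -0.867 ]
 [-0.0027 -1.      0.0007]] [-0.2922 -0.1211 -2.742 ] [-0.0901  0.2087  0.0071] 0.013127093109268947
```

View pics/w5.png

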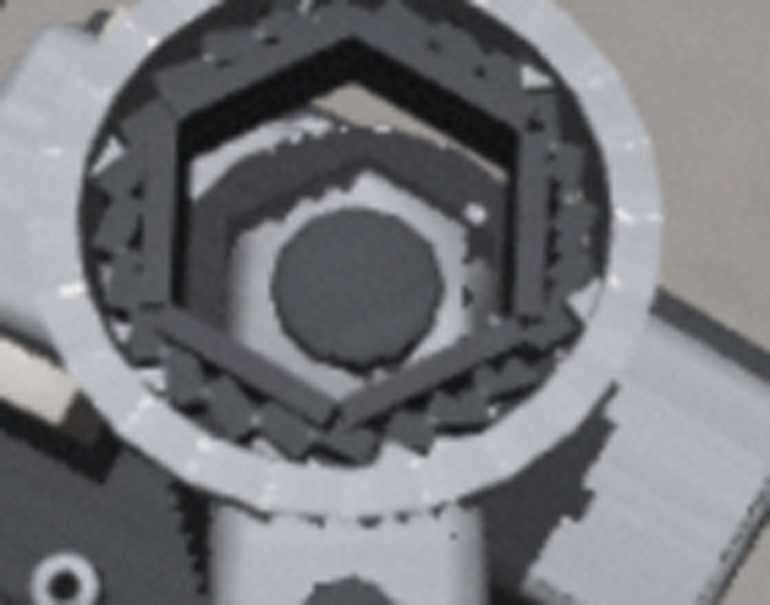

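```bash
cat >> h.py <<'E'
def circ(P):
    P=np.asarray(P); A=np.c_[2*P,np.ones(len(P))]; c=np.linalg.lstsq(A,(P**2).sum(1),rcond=None)[0]
    r=np.sqrt(c[2]+c[0]**2+c[1]**2); return c[:2],r,np.abs(np.hypot(*(P-c[:2]).T)-r).max()
E
python3 - <<'E'
from h import *
import json
s=json.load(open("s5.json"));E=np.array(s["eef_rot"]);o=np.array(s["tcp_pos"])
im=cv2.imread("pics/w5_raw.png"); g=cv2.cvtColor(im,cv2.COLOR_BGR2GRAY).astype(np.float32)
k=5.5; raw=lambda p:((p[0]+.5)/k-.5+190,(p[1]+.5)/k-.5)
inner=[(80,215),(95,140),(150,60),(88,290),(130,370),(205,430),(300,465),(400,460),(490,425),(560,370),(605,270),(612,215),(600,130),(560,60)]
zt=o[2]-.0062+.014
P=[onz("wrist",raw(p),zt,s)[:2] for p in inner]; c,r,e=circ(P); print("ring",c,r,e, "tool", E.T@(np.array([*c,zt])-o))
outer=[(660,215),(640,310),(600,395),(515,470),(260,513),(180,470)]
P=[onz("wrist",raw(p),zt,s)[:2] for p in outer]; print("outer",*circ(P))
stud=[(272,285),(442,285),(357,208),(357,370),(300,228),(415,230),(297,345),(418,345)]
P=[onz("wrist",raw(p),.0695,s)[:2] for p in stud]; c2,r2,e2=circ(P); print("stud",c2,r2,e2)
d=c2-c; print("d",d,"tool dx,dz (units)",(E.T@np.array([*d,0]))/.04)
# nut top flats visible: left edge, right edge
for nm,pts in dict(nl=[(238,232),(232,340)],nr=[(466,225),(468,330)],ntop=[(365,165)],hl=[(180,125),(175,300)],hr=[(517,122),(520,318)],hlow=[(185,150),(187,305)],htop=[(352,38)]).items():
    z=.0665 if nm[0]=='n' else (zt-.014 if nm=='hlow' else zt)
    q=[(E.T@(onz("wrist",raw(p),z,s)-o))*1000 for p in pts]; print(nm,*q)
E
```

```text
ring [0.5831 0.3208] 0.022066332375597724 0.0005236642038619864 tool [-0.1055 -0.0075  0.0015]
outer [0.5825 0.3208] 0.025823300592440646 0.00045971793608695286
stud [0.582  0.3192] 0.008257098849111008 9.013016032506996e-05
d [-0.001  -0.0016] tool dx,dz (units) [ 0.0424 -0.0001  0.0219]
nl [-110.4157   20.4943   -9.4144] [-99.1157  20.4639  -9.9844]
nr [-111.1324   20.511    13.0867] [-100.1127   20.4818   13.2414]
ntop [-117.4474   20.5213    3.1248]
hl [-113.4422   -7.5061  -12.3216] [-97.8905  -7.5477 -12.632 ]
hr [-113.6587   -7.4873   15.4663] [-96.2725  -7.5335  15.5827]
hlow [-115.2873    6.4982  -13.3111] [-100.1506    6.4581  -13.0432]
htop [-121.201    -7.4762    1.867 ]
```

Emit:
servo_tool:
  deltas: [0.025, 0.1, 0.016, 0, 0, 0, 0.025, 0.2, 0.016, 0, 0, 0, 0.025, 0.28, 0.016, 0, 0, 0, 0.025, 0.3, 0.016, 0, 0, 0, 0.025, 0.3, 0.016, 0, 0, 0]

```text
time: 7.12
tcp_pos: [0.4904, 0.2685, 0.0748]
eef_rot: [[-0.867, 0.003, 0.498], [-0.498, 0.001, -0.867], [-0.003, -1.0, 0.001]]
wrist_force: [0.4, -0.8, -3.3]
finger_gap: 0.0131
```

```bash
python3 - <<'E'
from h import *
import json
s=snap("wrist","w6",(190,0,330,110),5.5); print(s["time"],s["tcp_pos"],s["eef_rot"],s["wrist_force"],s["torque"],s["finger_gap"])
json.dump({k:np.array(s[k]).tolist() for k in("tcp_pos","eef_rot")},open("s6.json","w"))
E
```

```text
7.125 [0.4904 0.2685 0.0748] [[-0.867   0.0029  0.4983]
 [-0.4983  0.0009 -0.867 ]
 [-0.003  -1.      0.0007]] [ 0.4463 -0.7732 -3.3055] [-0.0621  0.1752 -0.0223] 0.01305068867343039
```

View pics/w6.png

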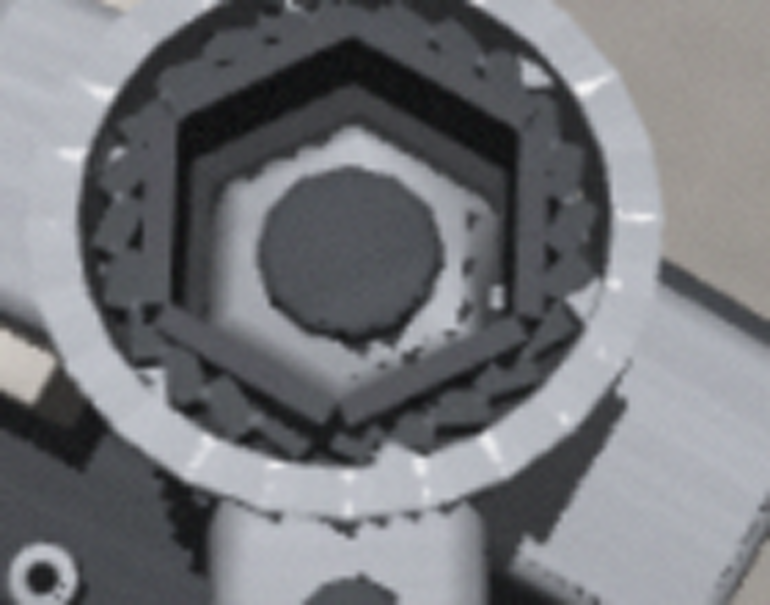

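```bash
python3 - <<'E'
from h import *
import json
s=json.load(open("s6.json"));E=np.array(s["eef_rot"]);o=np.array(s["tcp_pos"])
k=5.5; raw=lambda p:((p[0]+.5)/k-.5+190,(p[1]+.5)/k-.5)
T=lambda p,z:(E.T@(onz("wrist",raw(p),z,s)-o))*1000
stud=[(258,252),(443,252),(350,167),(352,341),(290,195),(412,192),(290,315),(412,315)]
P=[T(p,.0695)[[0,2]] for p in stud]; print("stud",*circ(P))
zt=o[2]-.0062+.014; zb=zt-.014
print("nut flats",T((217,250),.0665),T((490,250),.0665),"base L",T((190,230),.0625),"nut V",T((350,125),.0665))
print("hole bottom L",T((187,250),zb),"R",T((513,250),zb),"topV bottom",T((350,85),zb),"topV top",T((352,38),zt),"top L,R",T((178,200),zt),T((519,200),zt))
E
```

```text
stud [-104.6697    1.7653] 8.157414322166584 0.2759610566249986
nut flats [-105.8397    8.6085  -10.5138] [-105.8166    8.6259   14.4722] base L [-108.8637   12.6155  -13.4031] nut V [-118.1319    8.6533    1.6671]
hole bottom L [-105.4466    6.5022  -13.0653] R [-105.3974    6.5225   16.3872] topV bottom [-121.537     6.5599    1.6733] topV top [-121.214   -7.441    1.867] top L,R [-106.6794   -7.4938  -12.4321] [-106.6226   -7.4745   15.5662]
```

Emit:
servo_tool:
  deltas: [0.008, 0.03, 0.005, 0, 0, 0, 0.008, 0.06, 0.005, 0, 0, 0, 0.008, 0.09, 0.005, 0, 0, 0, 0.008, 0.12, 0.005, 0, 0, 0, 0.008, 0.15, 0.005, 0, 0, 0, 0.008, 0.15, 0.005, 0, 0, 0]

```text
time: 7.92
tcp_pos: [0.4902, 0.2682, 0.0688]
eef_rot: [[-0.867, 0.003, 0.498], [-0.498, 0.001, -0.867], [-0.003, -1.0, 0.001]]
wrist_force: [-0.1, 0.8, -2.3]
finger_gap: 0.0128
```

```bash
python3 - <<'E'
from h import *
s=ctrl.get_state(); print(s["time"],s["tcp_pos"],s["wrist_force"],s["torque"])
E
```

```text
7.925 [0.4902 0.2682 0.0688] [-0.1023  0.7926 -2.3422] [-0.0976  0.21   -0.0216]
```

Emit:
servo_tool:
  deltas: [0, 0.02, 0, 0, 0, 0, 0, 0.04, 0, 0, 0, 0, 0, 0.06, 0, 0, 0, 0, 0, 0.08, 0, 0, 0, 0, 0, 0.1, 0, 0, 0, 0, 0, 0.1, 0, 0, 0, 0]

```text
time: 8.68
tcp_pos: [0.4902, 0.2682, 0.0647]
eef_rot: [[-0.867, 0.003, 0.498], [-0.498, 0.001, -0.867], [-0.003, -1.0, 0.001]]
wrist_force: [0.3, -0.1, -3.5]
finger_gap: 0.013
```

Emit:
servo_tool:
  deltas: [0, 0.03, 0, 0, 0, 0, 0, 0.06, 0, 0, 0, 0, 0, 0.09, 0, 0, 0, 0, 0, 0.12, 0, 0, 0, 0, 0, 0.12, 0, 0, 0, 0]

```text
time: 9.3
tcp_pos: [0.4902, 0.2682, 0.0598]
eef_rot: [[-0.867, 0.003, 0.498], [-0.498, 0.001, -0.867], [-0.003, -1.0, 0.001]]
wrist_force: [-0.3, -0.3, -2.4]
finger_gap: 0.0125
```

```bash
python3 - <<'E'
from h import *
s=snap("wrist","w7",(190,0,330,110),5.5); print(s["time"],s["tcp_pos"],s["wrist_force"],s["torque"])
E
```

```text
9.3 [0.4902 0.2682 0.0598] [-0.2637 -0.2729 -2.4059] [-0.1539  0.0971 -0.0008]
```

View pics/w7.png

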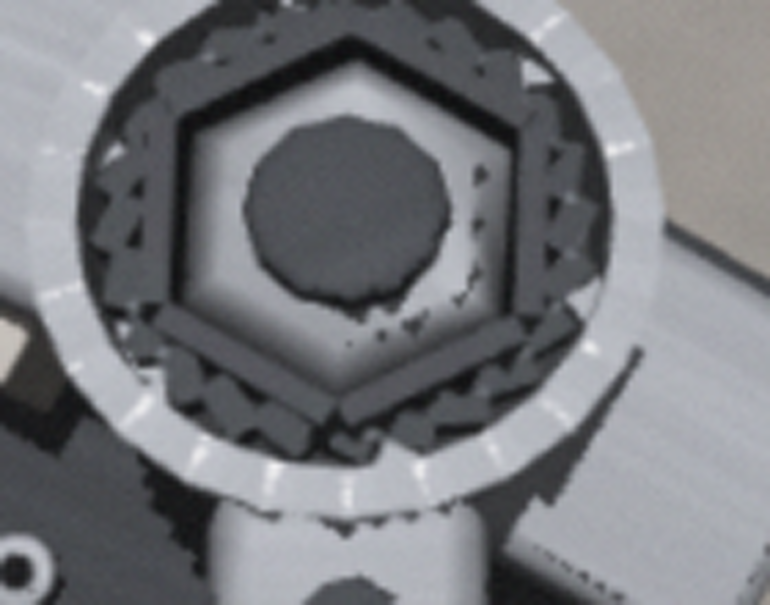

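Emit:
servo_tool:
  deltas: [0, 0.015, 0, 0, 0, 0, 0, 0.03, 0, 0, 0, 0, 0, 0.03, 0, 0, 0, 0, 0, 0.03, 0, 0, 0, 0]

```text
time: 9.85
tcp_pos: [0.4903, 0.2681, 0.0588]
eef_rot: [[-0.867, 0.003, 0.498], [-0.498, 0.001, -0.867], [-0.003, -1.0, 0.001]]
wrist_force: [-0.6, -0.6, -1.3]
finger_gap: 0.013
```

```bash
cat >> h.py <<'E'
N=np.array([0.5819,0.3188])
def tq(s=None):
    s=s or ctrl.get_state(); o=np.array(s["tcp_pos"]);F=np.array(s["wrist_force"]);T=np.array(s["torque"])
    r=o[:2]-N; E=np.array(s["eef_rot"]); yaw=np.degrees(np.arctan2(-E[1,0],-E[0,0]))
    print("t",s["time"],"tcp",o,"yaw %.2f"%yaw,"F",F,"T",T,"tau_z %.3f"%(r[0]*F[1]-r[1]*F[0]+T[2]),"rad %.4f"%np.hypot(*r), "N now",(o-E@np.array([.1047,0,-.0018]))[:2])
def arc(angs,N=N):
    s=ctrl.get_state(); o=np.array(s["tcp_pos"]);E=np.array(s["eef_rot"])
    out=[]
    for a in angs: # deg clockwise
        t=-np.radians(a); R=np.array([[np.cos(t),-np.sin(t)],[np.sin(t),np.cos(t)]])
        d=np.array([*(N+R@(o[:2]-N)-o[:2]),0]); d=E.T@d/.04
        out+= [[round(d[0],3),round(d[2],3),round(-t,3)]]
    print(out)
E
python3 - <<'E'
from h import *
tq(); arc(range(3,37,3)); arc(range(39,66,3))
E
```

```text
t 9.85 tcp [0.4903 0.2681 0.0588] yaw 29.89 F [-0.59   -0.6348 -1.3232] T [-0.1267  0.1255 -0.0007] tau_z 0.028 rad 0.1047 N now [0.5819 0.3188]
[[np.float64(-0.006), np.float64(-0.137), np.float64(0.052)], [np.float64(-0.019), np.float64(-0.273), np.float64(0.105)], [np.float64(-0.039), np.float64(-0.409), np.float64(0.157)], [np.float64(-0.066), np.float64(-0.543), np.float64(0.209)], [np.float64(-0.101), np.float64(-0.676), np.float64(0.262)], [np.float64(-0.142), np.float64(-0.807), np.float64(0.314)], [np.float64(-0.19), np.float64(-0.935), np.float64(0.367)], [np.float64(-0.244), np.float64(-1.061), np.float64(0.419)], [np.float64(-0.305), np.float64(-1.183), np.float64(0.471)], [np.float64(-0.373), np.float64(-1.303), np.float64(0.524)], [np.float64(-0.446), np.float64(-1.418), np.float64(0.576)], [np.float64(-0.526), np.float64(-1.53), np.float64(0.628)]]
[[np.float64(-0.611), np.float64(-1.637), np.float64(0.681)], [np.float64(-0.702), np.float64(-1.74), np.float64(0.733)], [np.float64(-0.798), np.float64(-1.838), np.float64(0.785)], [np.float64(-0.899), np.float64(-1.931), np.float64(0.838)], [np.float64(-1.004), np.float64(-2.018), np.float64(0.89)], [np.float64(-1.114), np.float64(-2.099), np.float64(0.942)], [np.float64(-1.229), np.float64(-2.175), np.float64(0.995)], [np.float64(-1.347), np.float64(-2.245), np.float64(1.047)], [np.float64(-1.468), np.float64(-2.308), np.float64(1.1)]]
```

Emit:
servo_tool:
  deltas: [-0.006, 0, -0.137, 0, 0.052, 0, -0.019, 0, -0.273, 0, 0.105, 0, -0.039, 0, -0.409, 0, 0.157, 0, -0.066, 0, -0.543, 0, 0.209, 0, -0.101, 0, -0.676, 0, 0.262, 0, -0.142, 0, -0.807, 0, 0.314, 0, -0.19, 0, -0.935, 0, 0.367, 0, -0.244, 0, -1.061, 0, 0.419, 0, -0.305, 0, -1.183, 0, 0.471, 0, -0.373, 0, -1.303, 0, 0.524, 0, -0.446, 0, -1.418, 0, 0.576, 0, -0.526, 0, -1.53, 0, 0.628, 0]

```text
time: 11.35
tcp_pos: [0.476, 0.3317, 0.0583]
eef_rot: [[-0.994, -0.002, -0.107], [0.107, -0.0, -0.994], [0.002, -1.0, 0.001]]
wrist_force: [-6.8, -0.3, 0.4]
finger_gap: 0.0129
```

```bash
python3 - <<'E'
from h import *
tq(); arc(range(3,31,3)); s=snap("wrist","w8",(190,0,330,110),5.5)
E
```

```text
t 11.35 tcp [0.476  0.3317 0.0583] yaw -6.16 F [-6.8461 -0.2897  0.3627] T [-0.1686  1.3023  0.0547] tau_z 0.174 rad 0.1067 N now [0.5799 0.3187]
[[np.float64(-0.006), np.float64(-0.14), np.float64(0.052)], [np.float64(-0.018), np.float64(-0.279), np.float64(0.105)], [np.float64(-0.039), np.float64(-0.417), np.float64(0.157)], [np.float64(-0.066), np.float64(-0.554), np.float64(0.209)], [np.float64(-0.1), np.float64(-0.689), np.float64(0.262)], [np.float64(-0.142), np.float64(-0.823), np.float64(0.314)], [np.float64(-0.19), np.float64(-0.954), np.float64(0.367)], [np.float64(-0.245), np.float64(-1.082), np.float64(0.419)], [np.float64(-0.307), np.float64(-1.207), np.float64(0.471)], [np.float64(-0.375), np.float64(-1.329), np.float64(0.524)]]
```

View pics/w8.png

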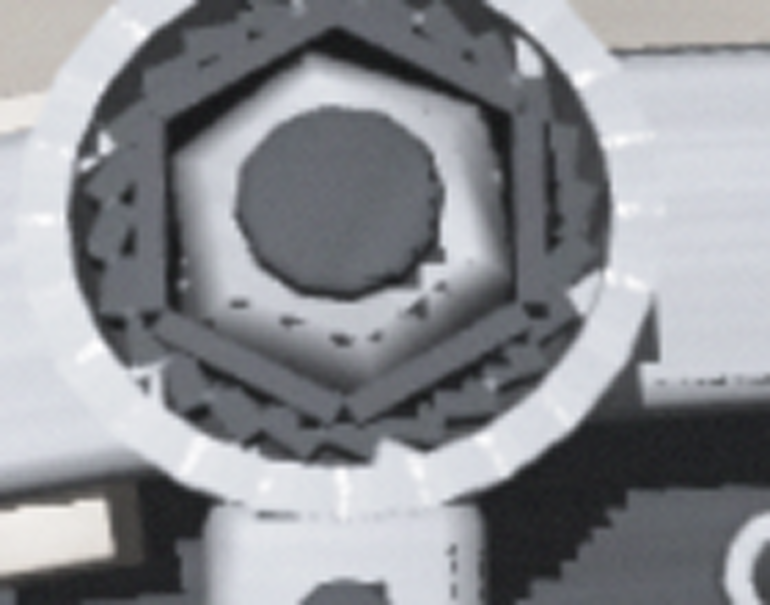

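```bash
sed -i 's/^N=np.*/N=np.array([0.580,0.319])/' h.py; python3 - <<'E'
from h import *
tq(); arc(np.arange(2.8,28.1,2.8))
E
```

```text
t 11.4 tcp [0.476  0.3322 0.0583] yaw -6.28 F [-7.538  -1.0762  0.1461] T [-0.2941  1.2272 -0.0485] tau_z 0.163 rad 0.1048 N now [0.5799 0.3189]
[[np.float64(-0.005), np.float64(-0.128), np.float64(0.049)], [np.float64(-0.017), np.float64(-0.255), np.float64(0.098)], [np.float64(-0.034), np.float64(-0.382), np.float64(0.147)], [np.float64(-0.058), np.float64(-0.508), np.float64(0.195)], [np.float64(-0.088), np.float64(-0.633), np.float64(0.244)], [np.float64(-0.124), np.float64(-0.755), np.float64(0.293)], [np.float64(-0.166), np.float64(-0.876), np.float64(0.342)], [np.float64(-0.214), np.float64(-0.995), np.float64(0.391)], [np.float64(-0.268), np.float64(-1.111), np.float64(0.44)], [np.float64(-0.327), np.float64(-1.225), np.float64(0.489)]]
```

Emit:
servo_tool:
  deltas: [-0.005, -0.01, -0.128, 0, 0.049, 0, -0.017, -0.01, -0.255, 0, 0.098, 0, -0.034, -0.01, -0.382, 0, 0.147, 0, -0.058, -0.01, -0.508, 0, 0.195, 0, -0.088, -0.01, -0.633, 0, 0.244, 0, -0.124, -0.01, -0.755, 0, 0.293, 0, -0.166, -0.01, -0.876, 0, 0.342, 0, -0.214, -0.01, -0.995, 0, 0.391, 0, -0.268, -0.01, -1.111, 0, 0.44, 0, -0.327, -0.01, -1.225, 0, 0.489, 0, -0.327, -0.01, -1.225, 0, 0.489, 0]

```text
time: 12.78
tcp_pos: [0.4931, 0.3803, 0.0584]
eef_rot: [[-0.826, -0.004, -0.563], [0.563, 0.001, -0.826], [0.004, -1.0, 0.002]]
wrist_force: [-5.6, 2.9, 0.5]
finger_gap: 0.0129
```

```bash
python3 - <<'E'
from h import *
tq(); s=snap("wrist","w9",(100,0,420,260),2.4)
arc(np.arange(-6,-72.1,-6))
E
```

```text
t 12.775 tcp [0.4931 0.3803 0.0584] yaw -34.29 F [-5.5873  2.9306  0.4702] T [0.539  0.8819 0.0333] tau_z 0.121 rad 0.1063 N now [0.5786 0.3198]
[[np.float64(-0.01), np.float64(0.278), np.float64(-0.105)], [np.float64(-0.049), np.float64(0.553), np.float64(-0.209)], [np.float64(-0.117), np.float64(0.823), np.float64(-0.314)], [np.float64(-0.212), np.float64(1.084), np.float64(-0.419)], [np.float64(-0.334), np.float64(1.334), np.float64(-0.524)], [np.float64(-0.482), np.float64(1.57), np.float64(-0.628)], [np.float64(-0.654), np.float64(1.789), np.float64(-0.733)], [np.float64(-0.847), np.float64(1.989), np.float64(-0.838)], [np.float64(-1.06), np.float64(2.167), np.float64(-0.942)], [np.float64(-1.291), np.float64(2.322), np.float64(-1.047)], [np.float64(-1.537), np.float64(2.453), np.float64(-1.152)], [np.float64(-1.795), np.float64(2.557), np.float64(-1.257)]]
```

View pics/w9.png

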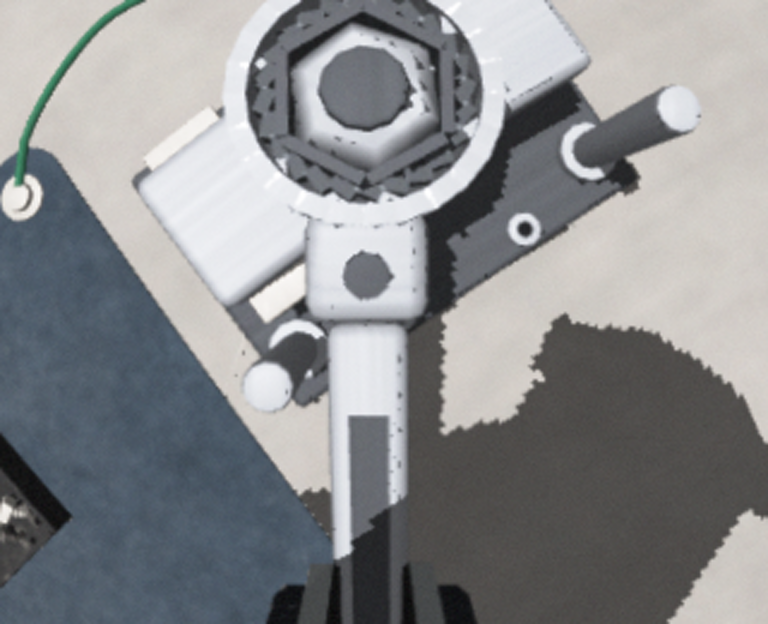

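```bash
python3 - <<'E'
from h import *
Ps=[(.4903,.2681,29.9),(.476,.3322,-6.28),(.4931,.3803,-34.29)]
def fit(Ps):
    A=[];b=[]
    for x,y,t in Ps:
        c,s_=np.cos(np.radians(t)),np.sin(np.radians(t))
        A+=[[1,0,-c,s_],[0,1,-s_,-c]];b+=[x,y]
    z,*_=np.linalg.lstsq(np.array(A),np.array(b),rcond=None); return z, np.array(A)@z-b
print(*fit(Ps));print(fit(Ps[1:]))
E
```

```text
[0.5812 0.322  0.1056 0.0014] [-0.      0.      0.     -0.0001  0.      0.    ]
(array([0.581 , 0.322 , 0.1055, 0.0013]), array([-0.,  0., -0., -0.]))
```

```bash
sed -i 's/^N=np.*/N=np.array([0.581,0.3215])/' h.py; python3 - <<'E'
from h import *
tq(); arc(np.arange(-6,-72.1,-6))
E
```

```text
t 12.825 tcp [0.4931 0.3803 0.0585] yaw -34.27 F [-5.4351  3.3531 -0.7156] T [0.5647 0.9375 0.062 ] tau_z 0.087 rad 0.1057 N now [0.5787 0.3198]
[[np.float64(-0.017), np.float64(0.276), np.float64(-0.105)], [np.float64(-0.062), np.float64(0.549), np.float64(-0.209)], [np.float64(-0.136), np.float64(0.815), np.float64(-0.314)], [np.float64(-0.238), np.float64(1.073), np.float64(-0.419)], [np.float64(-0.365), np.float64(1.318), np.float64(-0.524)], [np.float64(-0.518), np.float64(1.549), np.float64(-0.628)], [np.float64(-0.694), np.float64(1.762), np.float64(-0.733)], [np.float64(-0.891), np.float64(1.956), np.float64(-0.838)], [np.float64(-1.108), np.float64(2.128), np.float64(-0.942)], [np.float64(-1.341), np.float64(2.277), np.float64(-1.047)], [np.float64(-1.588), np.float64(2.4), np.float64(-1.152)], [np.float64(-1.847), np.float64(2.497), np.float64(-1.257)]]
```

Emit:
servo_tool:
  deltas: [-0.017, 0, 0.276, 0, -0.105, 0, -0.062, 0, 0.549, 0, -0.209, 0, -0.136, 0, 0.815, 0, -0.314, 0, -0.238, 0, 1.073, 0, -0.419, 0, -0.365, 0, 1.318, 0, -0.524, 0, -0.518, 0, 1.549, 0, -0.628, 0, -0.694, 0, 1.762, 0, -0.733, 0, -0.891, 0, 1.956, 0, -0.838, 0, -1.108, 0, 2.128, 0, -0.942, 0, -1.341, 0, 2.277, 0, -1.047, 0, -1.588, 0, 2.4, 0, -1.152, 0, -1.847, 0, 2.497, 0, -1.257, 0]

```text
time: 14.32
tcp_pos: [0.4981, 0.2558, 0.0585]
eef_rot: [[-0.789, -0.004, 0.615], [-0.615, 0.001, -0.789], [0.003, -1.0, -0.003]]
wrist_force: [-1.1, -0.3, -0.3]
finger_gap: 0.0131
```

```bash
python3 - <<'E'
from h import *
tq(); s=snap("wrist","w10",(190,0,330,110),5.5)
arc(np.arange(3,37,3));
E
```

```text
t 14.325 tcp [0.4981 0.2558 0.0585] yaw 37.94 F [-1.0575 -0.2645 -0.2698] T [-0.0901 -0.0186 -0.0859] tau_z -0.134 rad 0.1058 N now [0.5818 0.3187]
[[np.float64(-0.001), np.float64(-0.138), np.float64(0.052)], [np.float64(-0.01), np.float64(-0.277), np.float64(0.105)], [np.float64(-0.026), np.float64(-0.414), np.float64(0.157)], [np.float64(-0.049), np.float64(-0.551), np.float64(0.209)], [np.float64(-0.08), np.float64(-0.686), np.float64(0.262)], [np.float64(-0.117), np.float64(-0.819), np.float64(0.314)], [np.float64(-0.161), np.float64(-0.95), np.float64(0.367)], [np.float64(-0.212), np.float64(-1.079), np.float64(0.419)], [np.float64(-0.27), np.float64(-1.205), np.float64(0.471)], [np.float64(-0.334), np.float64(-1.328), np.float64(0.524)], [np.float64(-0.404), np.float64(-1.447), np.float64(0.576)], [np.float64(-0.481), np.float64(-1.562), np.float64(0.628)]]
```

View pics/w10.png

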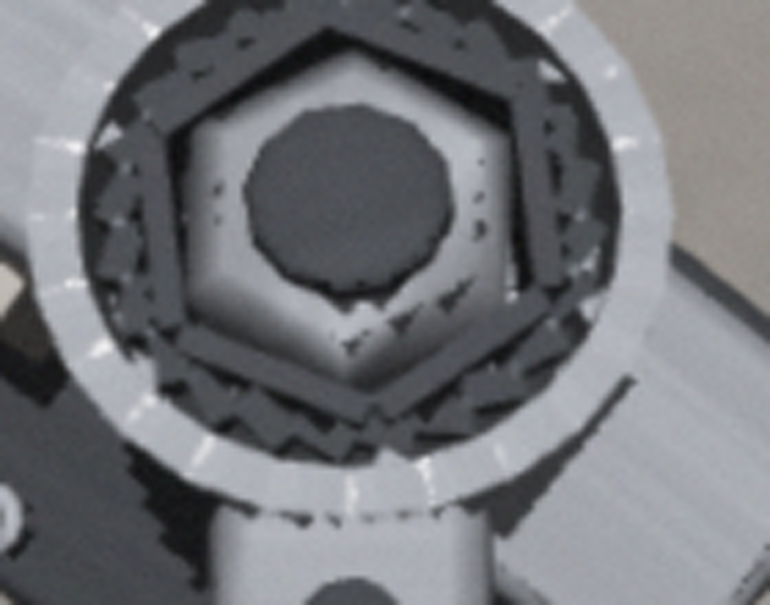

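Emit:
servo_tool:
  deltas: [-0.001, 0, -0.138, 0, 0.052, 0, -0.01, 0, -0.277, 0, 0.105, 0, -0.026, 0, -0.414, 0, 0.157, 0, -0.049, 0, -0.551, 0, 0.209, 0, -0.08, 0, -0.686, 0, 0.262, 0, -0.117, 0, -0.819, 0, 0.314, 0, -0.161, 0, -0.95, 0, 0.367, 0, -0.212, 0, -1.079, 0, 0.419, 0, -0.27, 0, -1.205, 0, 0.471, 0]

```text
time: 15.5
tcp_pos: [0.4775, 0.3, 0.0587]
eef_rot: [[-0.982, -0.003, 0.19], [-0.19, 0.001, -0.982], [0.003, -1.0, -0.001]]
wrist_force: [0.3, -1.6, -0.6]
finger_gap: 0.0129
```

```bash
python3 - <<'E'
from h import *
tq(); s=snap("wrist","w11",(190,0,330,110),5.5)
arc(np.arange(2,13,2));
E
```

```text
t 15.5 tcp [0.4775 0.3    0.0587] yaw 10.97 F [ 0.3374 -1.5674 -0.6128] T [-0.1937 -0.0202  0.1154] tau_z 0.285 rad 0.1057 N now [0.5806 0.3181]
[[np.float64(-0.001), np.float64(-0.092), np.float64(0.035)], [np.float64(-0.004), np.float64(-0.184), np.float64(0.07)], [np.float64(-0.011), np.float64(-0.276), np.float64(0.105)], [np.float64(-0.021), np.float64(-0.368), np.float64(0.14)], [np.float64(-0.035), np.float64(-0.459), np.float64(0.175)], [np.float64(-0.051), np.float64(-0.55), np.float64(0.209)]]
```

View pics/w11.png

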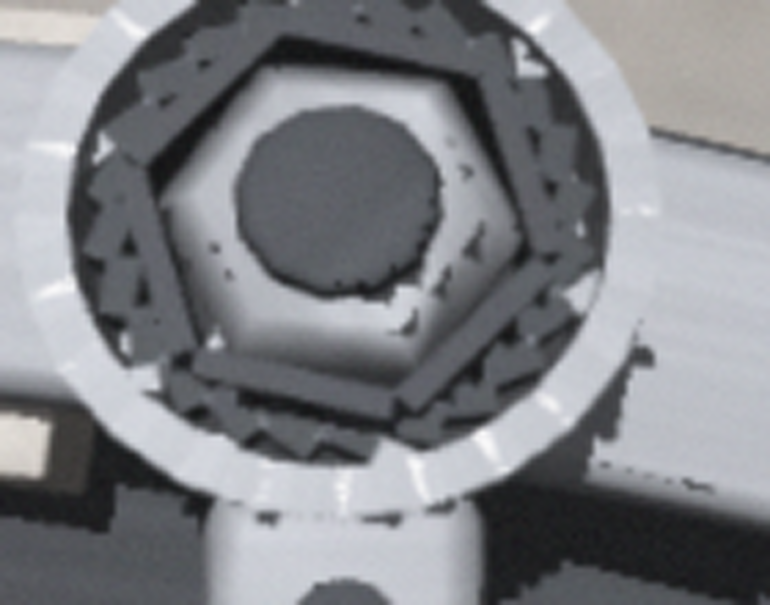

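Emit:
servo_tool:
  deltas: [-0.001, 0, -0.092, 0, 0.035, 0, -0.004, 0, -0.184, 0, 0.07, 0, -0.011, 0, -0.276, 0, 0.105, 0, -0.021, 0, -0.368, 0, 0.14, 0, -0.035, 0, -0.459, 0, 0.175, 0, -0.051, 0, -0.55, 0, 0.209, 0]

```text
time: 16.3
tcp_pos: [0.4753, 0.3224, 0.0588]
eef_rot: [[-1.0, -0.003, -0.021], [0.021, 0.0, -1.0], [0.003, -1.0, -0.0]]
wrist_force: [-0.4, -1.2, -2.0]
finger_gap: 0.0128
```

```bash
python3 - <<'E'
from h import *
tq(); arc(np.arange(2,13,2));
E
```

```text
t 16.3 tcp [0.4753 0.3224 0.0588] yaw -1.18 F [-0.3906 -1.237  -2.0004] T [-0.2419 -0.0217  0.0502] tau_z 0.181 rad 0.1057 N now [0.5799 0.3185]
[[np.float64(-0.001), np.float64(-0.092), np.float64(0.035)], [np.float64(-0.004), np.float64(-0.184), np.float64(0.07)], [np.float64(-0.011), np.float64(-0.276), np.float64(0.105)], [np.float64(-0.021), np.float64(-0.368), np.float64(0.14)], [np.float64(-0.035), np.float64(-0.459), np.float64(0.175)], [np.float64(-0.051), np.float64(-0.55), np.float64(0.209)]]
```

Emit:
servo_tool:
  deltas: [-0.001, 0, -0.092, 0, 0.035, 0, -0.004, 0, -0.184, 0, 0.07, 0, -0.011, 0, -0.276, 0, 0.105, 0, -0.021, 0, -0.368, 0, 0.14, 0]

```text
time: 16.8
tcp_pos: [0.4765, 0.3372, 0.0588]
eef_rot: [[-0.987, -0.003, -0.161], [0.161, 0.0, -0.987], [0.003, -1.0, 0.0]]
wrist_force: [-0.9, -0.7, -0.8]
finger_gap: 0.0127
```

```bash
python3 - <<'E'
from h import *
tq(); arc(np.arange(1.5,10,1.5));
E
```

```text
t 16.8 tcp [0.4765 0.3372 0.0588] yaw -9.28 F [-0.9113 -0.6683 -0.836 ] T [-0.1682  0.0147  0.1401] tau_z 0.224 rad 0.1057 N now [0.5795 0.3186]
[[np.float64(-0.0), np.float64(-0.069), np.float64(0.026)], [np.float64(-0.002), np.float64(-0.138), np.float64(0.052)], [np.float64(-0.006), np.float64(-0.207), np.float64(0.079)], [np.float64(-0.011), np.float64(-0.276), np.float64(0.105)], [np.float64(-0.018), np.float64(-0.345), np.float64(0.131)], [np.float64(-0.027), np.float64(-0.414), np.float64(0.157)]]
```

Emit:
servo_tool:
  deltas: [0, 0, -0.069, 0, 0.026, 0, -0.002, 0, -0.138, 0, 0.052, 0, -0.006, 0, -0.207, 0, 0.079, 0, -0.011, 0, -0.276, 0, 0.105, 0, -0.011, 0, -0.276, 0, 0.105, 0]

```text
time: 17.42
tcp_pos: [0.4787, 0.3482, 0.0588]
eef_rot: [[-0.965, -0.003, -0.264], [0.264, 0.0, -0.965], [0.003, -1.0, 0.0]]
wrist_force: [-0.9, 0.4, -2.2]
finger_gap: 0.013
```

```bash
python3 - <<'E'
from h import *
tq()
E
```

```text
t 17.425 tcp [0.4787 0.3482 0.0588] yaw -15.31 F [-0.874   0.3671 -2.1759] T [-0.037   0.068   0.1015] tau_z 0.087 rad 0.1058 N now [0.5792 0.3188]
```

Emit:
servo_tool:
  deltas: [0, 0, -0.069, 0, 0.026, 0, -0.002, 0, -0.138, 0, 0.052, 0, -0.006, 0, -0.207, 0, 0.079, 0, -0.011, 0, -0.276, 0, 0.105, 0, -0.011, 0, -0.276, 0, 0.105, 0]

```text
time: 18.05
tcp_pos: [0.4821, 0.3589, 0.0588]
eef_rot: [[-0.931, -0.002, -0.364], [0.364, 0.001, -0.931], [0.002, -1.0, 0.0]]
wrist_force: [-1.0, -1.0, -1.0]
finger_gap: 0.0129
```

```bash
python3 - <<'E'
from h import *
tq()
E
```

```text
t 18.05 tcp [0.4821 0.3589 0.0588] yaw -21.34 F [-1.0252 -1.0494 -0.9975] T [-0.0957  0.0688  0.0216] tau_z 0.164 rad 0.1058 N now [0.5789 0.3192]
```

Emit:
servo_tool:
  deltas: [0, 0, -0.069, 0, 0.026, 0, -0.002, 0, -0.138, 0, 0.052, 0, -0.006, 0, -0.207, 0, 0.079, 0, -0.011, 0, -0.276, 0, 0.105, 0, -0.011, 0, -0.276, 0, 0.105, 0]

```text
time: 18.68
tcp_pos: [0.4865, 0.3692, 0.0587]
eef_rot: [[-0.888, -0.003, -0.46], [0.46, 0.0, -0.888], [0.002, -1.0, 0.001]]
wrist_force: [-0.7, -0.7, -1.2]
finger_gap: 0.0128
```

```bash
python3 - <<'E'
from h import *
tq(); s=snap("wrist","w12",(190,0,330,110),5.5)
E
```

```text
t 18.675 tcp [0.4865 0.3692 0.0587] yaw -27.38 F [-0.7327 -0.6721 -1.2125] T [-0.2877  0.1329  0.1102] tau_z 0.209 rad 0.1058 N now [0.5787 0.3194]
```

View pics/w12.png

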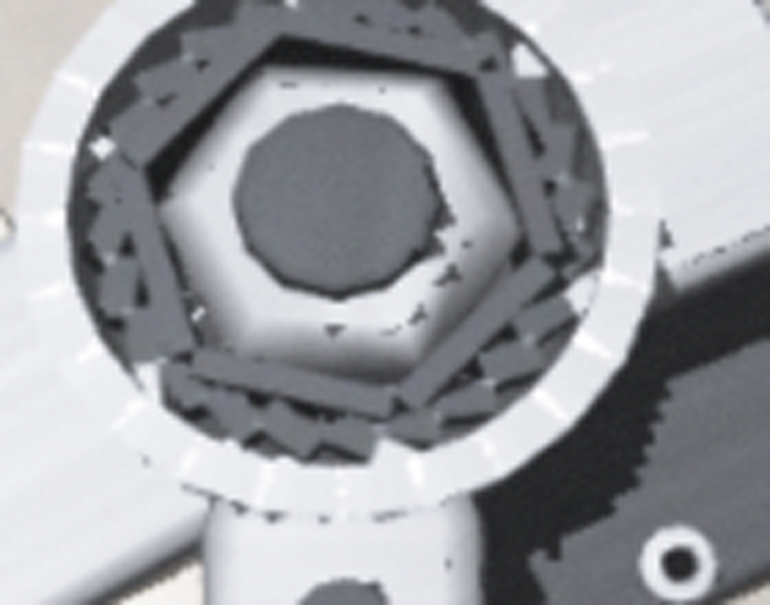

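```bash
python3 - <<'E'
from h import *
arc(-np.arange(5,46,5))
E
```

```text
[[np.float64(-0.013), np.float64(0.23), np.float64(-0.087)], [np.float64(-0.045), np.float64(0.459), np.float64(-0.175)], [np.float64(-0.098), np.float64(0.684), np.float64(-0.262)], [np.float64(-0.169), np.float64(0.903), np.float64(-0.349)], [np.float64(-0.26), np.float64(1.115), np.float64(-0.436)], [np.float64(-0.369), np.float64(1.319), np.float64(-0.524)], [np.float64(-0.495), np.float64(1.512), np.float64(-0.611)], [np.float64(-0.637), np.float64(1.694), np.float64(-0.698)], [np.float64(-0.795), np.float64(1.862), np.float64(-0.785)]]
```

Emit:
servo_tool:
  deltas: [-0.013, 0, 0.23, 0, -0.087, 0, -0.045, 0, 0.459, 0, -0.175, 0, -0.098, 0, 0.684, 0, -0.262, 0, -0.169, 0, 0.903, 0, -0.349, 0, -0.26, 0, 1.115, 0, -0.436, 0, -0.369, 0, 1.319, 0, -0.524, 0, -0.495, 0, 1.512, 0, -0.611, 0, -0.637, 0, 1.694, 0, -0.698, 0, -0.795, 0, 1.862, 0, -0.785, 0, -0.795, 0, 1.862, 0, -0.785, 0]

```text
time: 19.98
tcp_pos: [0.4807, 0.2882, 0.0588]
eef_rot: [[-0.954, -0.002, 0.301], [-0.301, 0.001, -0.954], [0.002, -1.0, -0.002]]
wrist_force: [-1.0, -0.7, -0.8]
finger_gap: 0.0132
```

```bash
python3 - <<'E'
from h import *
tq(); s=snap("wrist","w13",(190,0,330,110),5.5); arc(np.arange(2,17,2)); 
E
```

```text
t 19.975 tcp [0.4807 0.2882 0.0588] yaw 17.53 F [-1.0302 -0.6635 -0.7926] T [-0.039   0.2156  0.075 ] tau_z 0.107 rad 0.1057 N now [0.581  0.3181]
[[np.float64(-0.0), np.float64(-0.092), np.float64(0.035)], [np.float64(-0.004), np.float64(-0.184), np.float64(0.07)], [np.float64(-0.011), np.float64(-0.276), np.float64(0.105)], [np.float64(-0.021), np.float64(-0.368), np.float64(0.14)], [np.float64(-0.035), np.float64(-0.459), np.float64(0.175)], [np.float64(-0.051), np.float64(-0.55), np.float64(0.209)], [np.float64(-0.071), np.float64(-0.64), np.float64(0.244)], [np.float64(-0.094), np.float64(-0.73), np.float64(0.279)]]
```

View pics/w13.png

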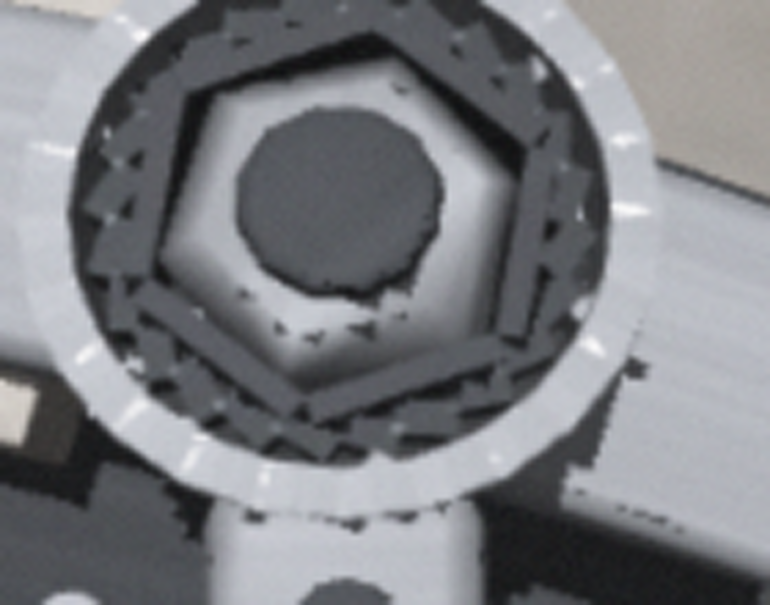

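Emit:
servo_tool:
  deltas: [0, 0, -0.092, 0, 0.035, 0, -0.004, 0, -0.184, 0, 0.07, 0, -0.011, 0, -0.276, 0, 0.105, 0, -0.021, 0, -0.368, 0, 0.14, 0, -0.035, 0, -0.459, 0, 0.175, 0, -0.051, 0, -0.55, 0, 0.209, 0, -0.051, 0, -0.55, 0, 0.209, 0]

```text
time: 20.9
tcp_pos: [0.476, 0.3106, 0.0589]
eef_rot: [[-0.995, -0.002, 0.096], [-0.096, 0.001, -0.995], [0.001, -1.0, -0.001]]
wrist_force: [0.7, 0.1, -1.4]
finger_gap: 0.0127
```

```bash
python3 - <<'E'
from h import *
tq(); s=snap("wrist","w14",(190,0,330,110),5.5); arc(np.arange(1.5,10,1.5)); 
E
```

```text
t 20.9 tcp [0.476  0.3106 0.0589] yaw 5.48 F [ 0.6666  0.1383 -1.3502] T [-0.0108 -0.0203 -0.0246] tau_z -0.032 rad 0.1055 N now [0.5804 0.3188]
[[np.float64(-0.0), np.float64(-0.069), np.float64(0.026)], [np.float64(-0.002), np.float64(-0.138), np.float64(0.052)], [np.float64(-0.006), np.float64(-0.207), np.float64(0.079)], [np.float64(-0.012), np.float64(-0.276), np.float64(0.105)], [np.float64(-0.02), np.float64(-0.345), np.float64(0.131)], [np.float64(-0.029), np.float64(-0.413), np.float64(0.157)]]
```

View pics/w14.png

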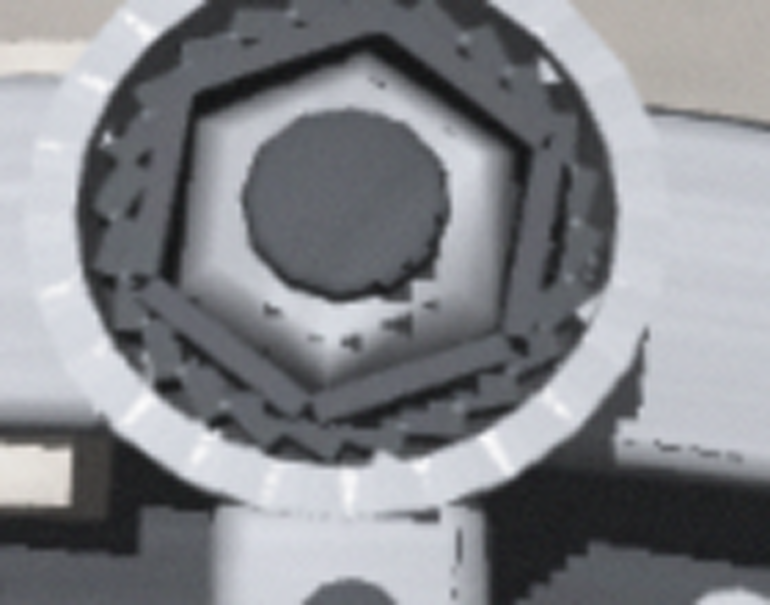

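Emit:
servo_tool:
  deltas: [0, 0, -0.069, 0, 0.026, 0, -0.002, 0, -0.138, 0, 0.052, 0, -0.006, 0, -0.207, 0, 0.079, 0, -0.012, 0, -0.276, 0, 0.105, 0, -0.02, 0, -0.345, 0, 0.131, 0, -0.02, 0, -0.345, 0, 0.131, 0]

```text
time: 21.7
tcp_pos: [0.4754, 0.3245, 0.0588]
eef_rot: [[-0.999, -0.002, -0.035], [0.035, 0.001, -0.999], [0.002, -1.0, -0.001]]
wrist_force: [-1.5, 0.6, -1.8]
finger_gap: 0.0126
```

```bash
python3 - <<'E'
from h import *
tq(); s=snap("wrist","w15",(190,0,330,110),5.5); tq(); arc(np.arange(1.5,10,1.5)); 
E
```

```text
t 21.7 tcp [0.4754 0.3245 0.0588] yaw -2.01 F [-1.5475  0.6188 -1.8081] T [ 0.0616  0.201  -0.0007] tau_z -0.061 rad 0.1056 N now [0.58  0.319]
t 21.75 tcp [0.4754 0.3244 0.0589] yaw -1.98 F [-1.1272  0.235  -1.7691] T [0.0839 0.212  0.0112] tau_z -0.010 rad 0.1056 N now [0.58  0.319]
[[np.float64(-0.0), np.float64(-0.069), np.float64(0.026)], [np.float64(-0.003), np.float64(-0.138), np.float64(0.052)], [np.float64(-0.007), np.float64(-0.207), np.float64(0.079)], [np.float64(-0.012), np.float64(-0.276), np.float64(0.105)], [np.float64(-0.02), np.float64(-0.345), np.float64(0.131)], [np.float64(-0.029), np.float64(-0.413), np.float64(0.157)]]
```

View pics/w15.png

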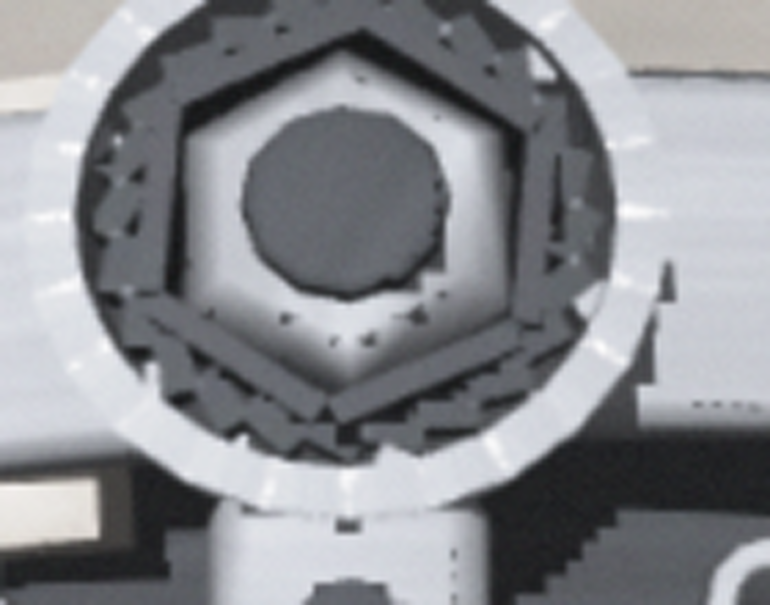

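Emit:
servo_tool:
  deltas: [0, 0, -0.069, 0, 0.026, 0, -0.003, 0, -0.138, 0, 0.052, 0, -0.007, 0, -0.207, 0, 0.079, 0, -0.012, 0, -0.276, 0, 0.105, 0, -0.012, 0, -0.276, 0, 0.105, 0]

```text
time: 22.38
tcp_pos: [0.4763, 0.3356, 0.0588]
eef_rot: [[-0.99, -0.002, -0.139], [0.139, 0.001, -0.99], [0.002, -1.0, -0.001]]
wrist_force: [-0.7, -0.3, -2.2]
finger_gap: 0.0134
```

```bash
python3 - <<'E'
from h import *
tq(); s=snap("wrist","w16",(190,0,330,110),5.5); tq()
E
```

```text
t 22.375 tcp [0.4763 0.3356 0.0588] yaw -8.01 F [-0.6754 -0.3358 -2.1526] T [-0.057   0.1505 -0.0357] tau_z 0.009 rad 0.1057 N now [0.5797 0.3192]
t 22.425 tcp [0.4763 0.3355 0.0588] yaw -8.00 F [-1.4483 -0.0311 -1.3061] T [0.0536 0.1652 0.0273] tau_z 0.051 rad 0.1056 N now [0.5797 0.3191]
```

View pics/w16.png

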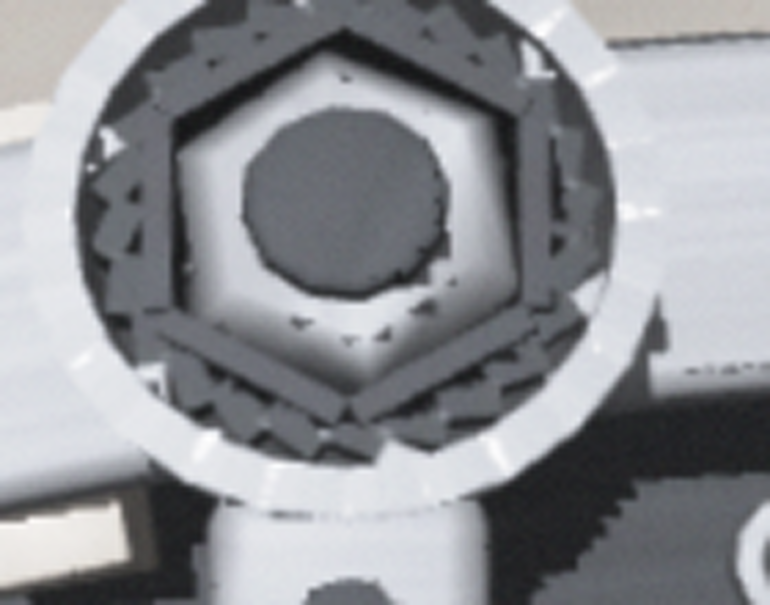

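Emit:
servo_tool:
  deltas: [0, 0, -0.069, 0, 0.026, 0, -0.003, 0, -0.138, 0, 0.052, 0, -0.007, 0, -0.207, 0, 0.079, 0, -0.007, 0, -0.207, 0, 0.079, 0]

```text
time: 22.92
tcp_pos: [0.4776, 0.3435, 0.0587]
eef_rot: [[-0.976, -0.002, -0.217], [0.217, 0.001, -0.976], [0.002, -1.0, -0.0]]
wrist_force: [-2.0, -3.9, -1.9]
finger_gap: 0.0127
```

```bash
python3 - <<'E'
from h import *
tq(); s=snap("wrist","w17",(190,0,330,110),5.5); tq()
E
```

```text
t 22.925 tcp [0.4776 0.3435 0.0587] yaw -12.54 F [-1.9886 -3.9263 -1.8971] T [-0.5856  0.296   0.0256] tau_z 0.475 rad 0.1057 N now [0.5794 0.319 ]
t 22.975 tcp [0.4776 0.3435 0.0587] yaw -12.51 F [-2.0928 -4.0445 -1.0681] T [-0.5235  0.3195  0.0069] tau_z 0.471 rad 0.1057 N now [0.5794 0.3191]
```

Emit:
servo_tool:
  deltas: [0, 0, -0.046, 0, 0.0175, 0, -0.001, 0, -0.092, 0, 0.035, 0, -0.002, 0, -0.115, 0, 0.044, 0, -0.002, 0, -0.115, 0, 0.044, 0]

```text
time: 23.48
tcp_pos: [0.4786, 0.3479, 0.0587]
eef_rot: [[-0.966, -0.002, -0.26], [0.26, 0.001, -0.966], [0.003, -1.0, -0.0]]
wrist_force: [-1.0, -3.8, -1.3]
finger_gap: 0.0129
```

```bash
python3 - <<'E'
from h import *
tq(); s=snap("wrist","w18",(190,0,330,110),5.5); tq()
E
```

```text
t 23.475 tcp [0.4786 0.3479 0.0587] yaw -15.04 F [-0.9561 -3.756  -1.3451] T [-0.699   0.3604  0.0937] tau_z 0.503 rad 0.1057 N now [0.5793 0.319 ]
t 23.525 tcp [0.4786 0.3479 0.0587] yaw -15.04 F [-2.3068 -4.0832 -1.9303] T [-0.6974  0.3611  0.0556] tau_z 0.535 rad 0.1057 N now [0.5793 0.319 ]
```

View pics/w18.png

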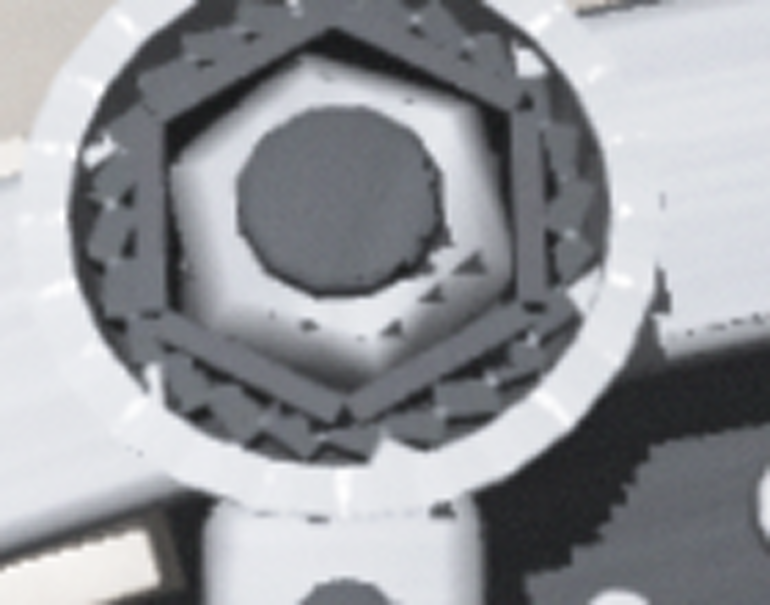

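Emit:
servo_tool:
  deltas: [0, 0, -0.046, 0, 0.0175, 0, -0.001, 0, -0.092, 0, 0.035, 0, -0.002, 0, -0.115, 0, 0.044, 0, -0.002, 0, -0.115, 0, 0.044, 0]

```text
time: 24.02
tcp_pos: [0.4799, 0.3524, 0.0587]
eef_rot: [[-0.953, -0.003, -0.302], [0.302, 0.001, -0.953], [0.003, -1.0, 0.0]]
wrist_force: [-2.7, -5.4, -1.7]
finger_gap: 0.0131
```

```bash
python3 - <<'E'
from h import *
tq(); s=snap("wrist","w19",(190,0,330,110),5.5); tq()
E
```

```text
t 24.025 tcp [0.4799 0.3524 0.0587] yaw -17.58 F [-2.6674 -5.4361 -1.7346] T [-0.7648  0.4035  0.0646] tau_z 0.697 rad 0.1058 N now [0.5791 0.319 ]
t 24.075 tcp [0.4798 0.3524 0.0587] yaw -17.57 F [-2.3384 -4.1035 -0.7991] T [-0.8029  0.3554  0.1213] tau_z 0.609 rad 0.1058 N now [0.5791 0.319 ]
```

Emit:
servo_tool:
  deltas: [0, 0, -0.03, 0, 0.012, 0, 0, 0, -0.03, 0, 0.012, 0, 0, 0, -0.03, 0, 0.012, 0]

```text
time: 24.45
tcp_pos: [0.4802, 0.3535, 0.0587]
eef_rot: [[-0.95, -0.003, -0.313], [0.313, 0.001, -0.95], [0.003, -1.0, 0.0]]
wrist_force: [-1.9, -4.9, -1.7]
finger_gap: 0.0129
```

```bash
python3 - <<'E'
from h import *
tq(); s=snap("wrist","w20",(190,0,330,110),5.5); tq(); arc([-1,-2,-4,-6,-8,-10,-12,-10,-8,-7])
E
```

```text
t 24.45 tcp [0.4802 0.3535 0.0587] yaw -18.26 F [-1.8676 -4.9409 -1.739 ] T [-0.7834  0.4126  0.1237] tau_z 0.682 rad 0.1058 N now [0.5791 0.319 ]
t 24.5 tcp [0.4802 0.3535 0.0586] yaw -18.26 F [-2.0262 -3.7765 -0.7737] T [-0.7466  0.332   0.1021] tau_z 0.548 rad 0.1058 N now [0.5791 0.319 ]
[[np.float64(-0.001), np.float64(0.046), np.float64(-0.017)], [np.float64(-0.003), np.float64(0.092), np.float64(-0.035)], [np.float64(-0.008), np.float64(0.184), np.float64(-0.07)], [np.float64(-0.017), np.float64(0.276), np.float64(-0.105)], [np.float64(-0.03), np.float64(0.368), np.float64(-0.14)], [np.float64(-0.045), np.float64(0.459), np.float64(-0.175)], [np.float64(-0.064), np.float64(0.549), np.float64(-0.209)], [np.float64(-0.045), np.float64(0.459), np.float64(-0.175)], [np.float64(-0.03), np.float64(0.368), np.float64(-0.14)], [np.float64(-0.023), np.float64(0.322), np.float64(-0.122)]]
```

Emit:
servo_tool:
  deltas: [0, 0, -0.046, 0, 0.0175, 0, -0.001, 0, -0.092, 0, 0.035, 0, -0.001, 0, -0.092, 0, 0.035, 0, -0.001, 0, -0.092, 0, 0.035, 0]

```text
time: 25.0
tcp_pos: [0.4814, 0.357, 0.0586]
eef_rot: [[-0.938, -0.003, -0.346], [0.346, 0.001, -0.938], [0.003, -1.0, 0.0]]
wrist_force: [-2.2, -4.2, 0.3]
finger_gap: 0.0128
```

```bash
python3 - <<'E'
from h import *
tq(); s=snap("wrist","w21",(190,0,330,110),5.5); tq()
E
```

```text
t 25.0 tcp [0.4814 0.357  0.0586] yaw -20.26 F [-2.2186 -4.1688  0.335 ] T [-0.7943  0.3938  0.1251] tau_z 0.619 rad 0.1058 N now [0.579  0.3191]
t 25.05 tcp [0.4813 0.357  0.0586] yaw -20.27 F [-3.1635 -3.8508 -0.9029] T [-0.785   0.403   0.1145] tau_z 0.611 rad 0.1058 N now [0.5789 0.3191]
```

View pics/w21.png

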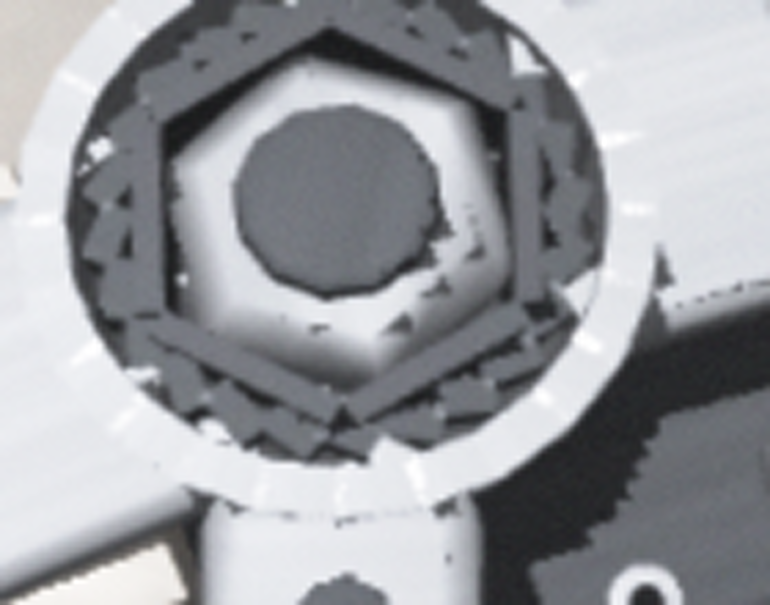

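```bash
python3 - <<'E'
from h import *
fs=["w13","w14","w15","w16","w17","w18","w19","w20","w21"]
t=[]
for f in fs:
    im=cv2.imread(f"pics/{f}_raw.png")[0:85,205:302]
    g=cv2.cvtColor(im,cv2.COLOR_BGR2GRAY); 
    t.append(cv2.resize(im,None,fx=2.7,fy=2.7,interpolation=cv2.INTER_CUBIC))
cv2.imwrite("pics/tile.png",np.vstack([np.hstack(t[i:i+3]) for i in(0,3,6)]))
print([a.shape for a in t[:1]])
E
```

```text
[(230, 262, 3)]
```

View pics/tile.png

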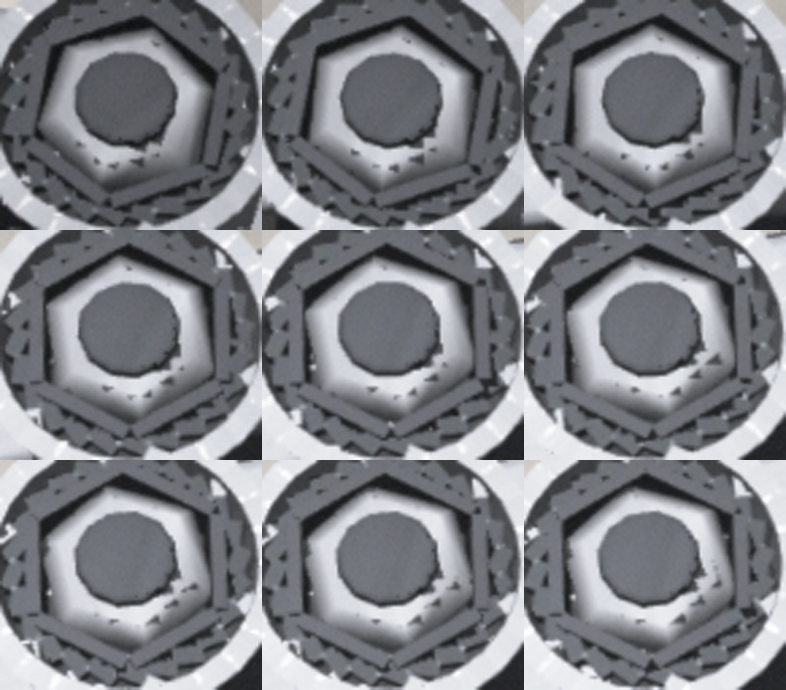

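Emit:
servo_tool:
  deltas: [-0.001, 0, 0.046, 0, -0.017, 0, -0.003, 0, 0.092, 0, -0.035, 0, -0.008, 0, 0.184, 0, -0.07, 0, -0.017, 0, 0.276, 0, -0.105, 0, -0.03, 0, 0.368, 0, -0.14, 0, -0.045, 0, 0.459, 0, -0.175, 0, -0.064, 0, 0.549, 0, -0.209, 0, -0.064, 0, 0.549, 0, -0.209, 0]

```text
time: 26.05
tcp_pos: [0.4766, 0.3359, 0.0589]
eef_rot: [[-0.99, -0.001, -0.144], [0.144, 0.002, -0.99], [0.001, -1.0, -0.002]]
wrist_force: [1.0, 0.8, -2.0]
finger_gap: 0.0132
```

```bash
python3 - <<'E'
from h import *
tq(); s=snap("wrist","w22",(190,0,330,110),5.5); tq()
E
```

```text
t 26.05 tcp [0.4766 0.3359 0.0589] yaw -8.30 F [ 0.9975  0.7829 -1.9899] T [0.0615 0.0479 0.0408] tau_z -0.055 rad 0.1054 N now [0.58  0.319]
t 26.1 tcp [0.4766 0.3359 0.0589] yaw -8.32 F [ 0.7545  1.3238 -1.2594] T [0.0857 0.0188 0.0993] tau_z -0.050 rad 0.1054 N now [0.58  0.319]
```

View pics/w22.png

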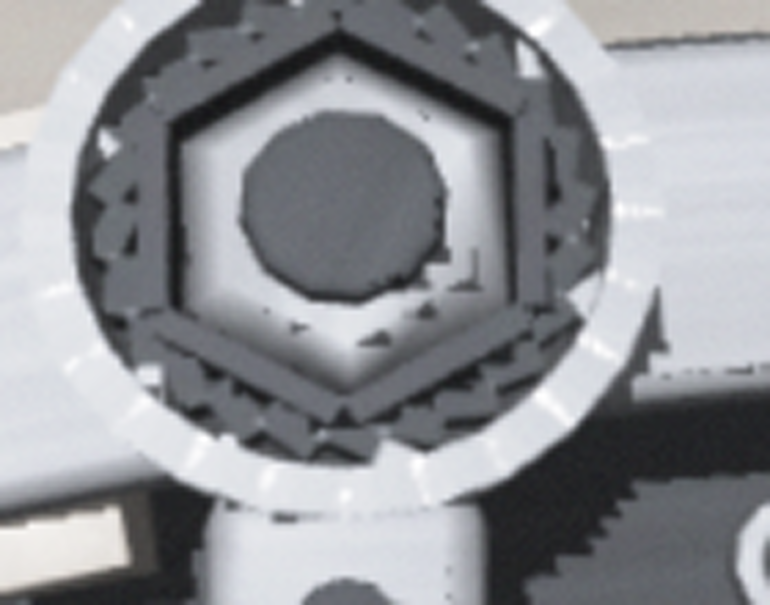

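Emit:
servo_tool:
  deltas: [0, -0.05, 0, 0, 0, 0, 0, -0.12, 0, 0, 0, 0, 0, -0.2, 0, 0, 0, 0, 0, -0.3, 0, 0, 0, 0, 0, -0.42, 0, 0, 0, 0, 0, -0.55, 0, 0, 0, 0, 0, -0.7, 0, 0, 0, 0, 0, -0.9, 0, 0, 0, 0, 0, -1.1, 0, 0, 0, 0, 0, -1.2, 0, 0, 0, 0, 0, -1.2, 0, 0, 0, 0]

```text
time: 27.48
tcp_pos: [0.4768, 0.3359, 0.1072]
eef_rot: [[-0.989, -0.001, -0.145], [0.145, 0.002, -0.989], [0.001, -1.0, -0.002]]
wrist_force: [0.1, -0.9, -3.4]
finger_gap: 0.0131
```

```bash
python3 - <<'E'
from h import *
tq(); s=snap("wrist","w23",(100,0,420,260),2.4); snap("side","sd23",(150,90,390,280),3.2)
E
```

```text
t 27.475 tcp [0.4768 0.3359 0.1072] yaw -8.32 F [ 0.1307 -0.8661 -3.4265] T [ 0.0869  0.2069 -0.0382] tau_z 0.050 rad 0.1052 N now [0.5801 0.319 ]
```

View pics/w23.png

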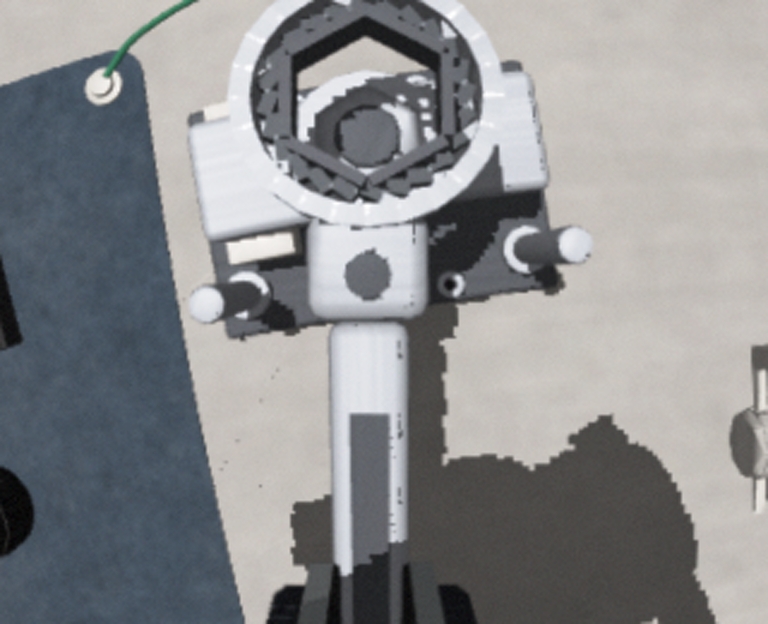

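View pics/sd23.png

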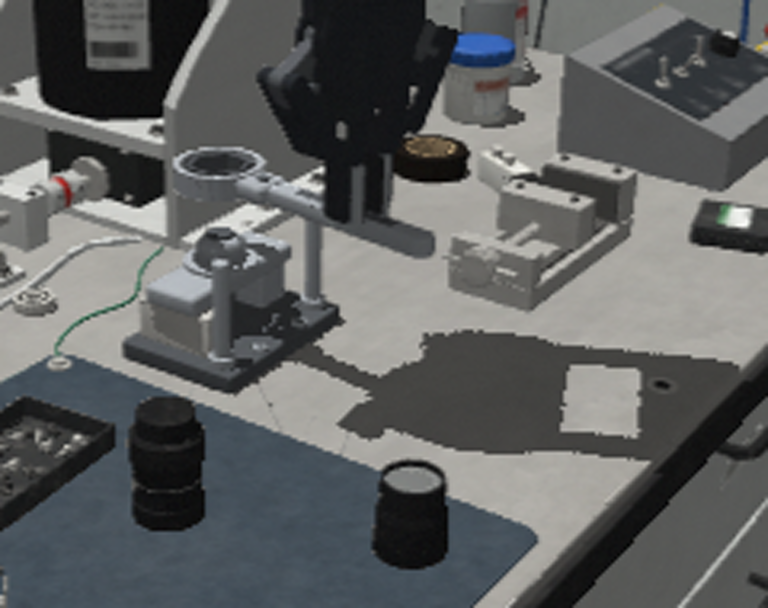

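Emit:
servo_tool:
  deltas: [0.1, 0, 0.15, 0, -0.07, 0, 0.25, 0, 0.4, 0, -0.2, 0, 0.42, 0, 0.65, 0, -0.35, 0, 0.58, 0, 0.9, 0, -0.5, 0, 0.75, 0, 1.15, 0, -0.65, 0, 0.9, 0, 1.4, 0, -0.8, 0, 1.07, 0, 1.7, 0, -0.95, 0, 1.25, 0, 2.0, 0, -1.1, 0, 1.4, 0, 2.25, 0, -1.25, 0, 1.55, 0, 2.45, 0, -1.4, 0, 1.665, 0, 2.65, 0, -1.5, 0, 1.665, 0, 2.65, 0, -1.536, 0]

```text
time: 29.08
tcp_pos: [0.3951, 0.2402, 0.1067]
eef_rot: [[-0.178, -0.002, 0.984], [-0.984, 0.001, -0.178], [-0.001, -1.0, -0.002]]
wrist_force: [1.0, 0.4, -3.4]
finger_gap: 0.013
```

Emit:
servo_tool:
  deltas: [0, 0, 0, 0, 0, 0, 0, 0, 0, 0, 0, 0]

```text
time: 29.32
tcp_pos: [0.3953, 0.2404, 0.1066]
eef_rot: [[-0.179, -0.002, 0.984], [-0.984, 0.001, -0.179], [-0.001, -1.0, -0.002]]
wrist_force: [1.1, 1.6, -3.0]
finger_gap: 0.0128
```

```bash
python3 - <<'E'
from h import *
tq(); s=snap("wrist","w24",(100,0,420,260),2.4); snap("side","sd24",(150,90,390,280),3.2)
E
```

```text
t 29.325 tcp [0.3953 0.2404 0.1066] yaw 79.67 F [ 1.0601  1.5911 -3.0018] T [-0.1509  0.037  -0.0549] tau_z -0.264 rad 0.2026 N now [0.4159 0.3431]
```

View pics/w24.png

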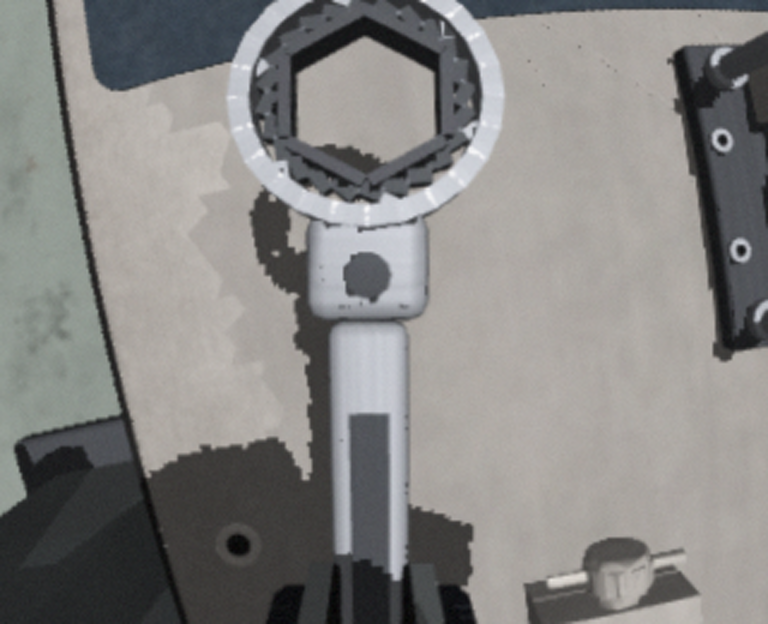

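View pics/sd24.png

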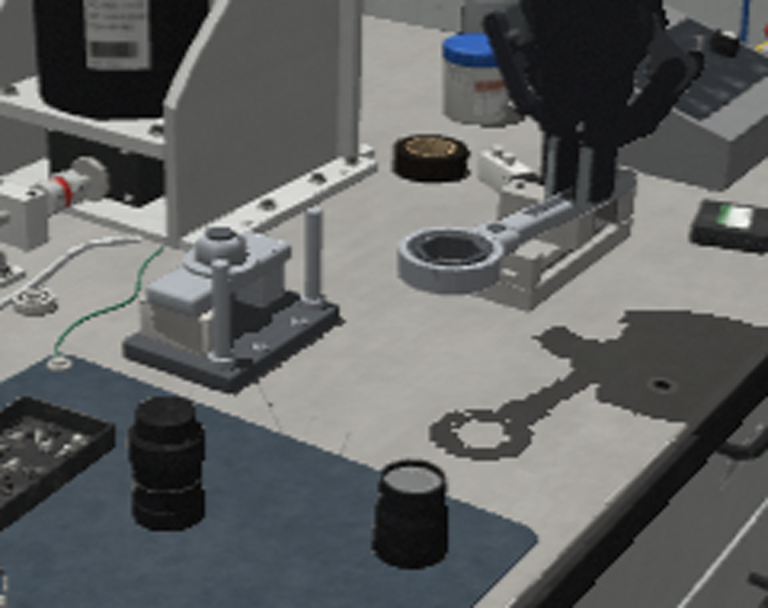

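Emit:
servo_tool:
  deltas: [0, 0.25, 0, 0, 0, 0, 0, 0.6, 0, 0, 0, 0, 0, 1.0, 0, 0, 0, 0, 0, 1.4, 0, 0, 0, 0, 0, 1.75, 0, 0, 0, 0, 0, 2.05, 0, 0, 0, 0, 0, 2.25, 0, 0, 0, 0, 0, 2.35, 0, 0, 0, 0, 0, 2.42, 0, 0, 0, 0, 0, 2.46, 0, 0, 0, 0, 0, 2.46, 0, 0, 0, 0]

```text
time: 30.8
tcp_pos: [0.3952, 0.2406, 0.0083]
eef_rot: [[-0.179, -0.001, 0.984], [-0.984, 0.001, -0.179], [-0.001, -1.0, -0.002]]
wrist_force: [-0.5, -0.4, -2.7]
finger_gap: 0.0128
```

Emit:
servo_tool:
  deltas: [0, 0.015, 0, 0, 0, 0, 0, 0.03, 0, 0, 0, 0, 0, 0.035, 0, 0, 0, 0, 0, 0.035, 0, 0, 0, 0]

```text
time: 31.3
tcp_pos: [0.3952, 0.2406, 0.007]
eef_rot: [[-0.179, -0.001, 0.984], [-0.984, 0.002, -0.179], [-0.001, -1.0, -0.002]]
wrist_force: [-0.1, -0.7, -2.3]
finger_gap: 0.0126
```

```bash
python3 - <<'E'
from h import *
tq(); snap("side","sd25",(190,130,370,260),3.3)
E
```

```text
t 31.3 tcp [0.3952 0.2406 0.007 ] yaw 79.69 F [-0.1037 -0.6793 -2.293 ] T [-0.2351  0.0135  0.0331] tau_z 0.151 rad 0.2026 N now [0.4157 0.3432]
```

View pics/sd25.png

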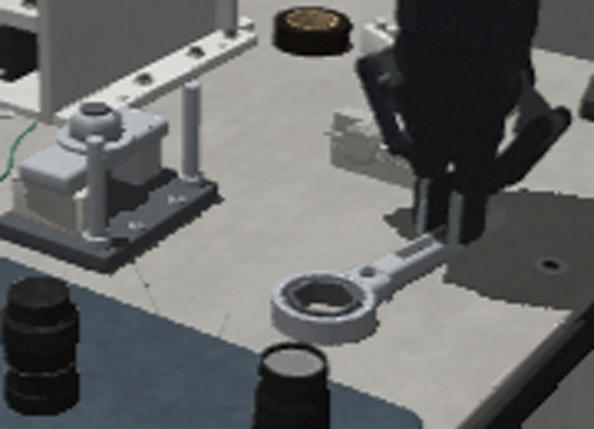

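Emit:
servo_tool:
  deltas: [0, 0.015, 0, 0, 0, 0, 0, 0.03, 0, 0, 0, 0, 0, 0.03, 0, 0, 0, 0]

```text
time: 31.72
tcp_pos: [0.3953, 0.2405, 0.0062]
eef_rot: [[-0.179, -0.001, 0.984], [-0.984, 0.001, -0.179], [-0.001, -1.0, -0.001]]
wrist_force: [-1.9, -2.6, 6.1]
finger_gap: 0.013
```

```bash
python3 - <<'E'
from h import *
tq()
E
```

```text
t 31.725 tcp [0.3953 0.2405 0.0062] yaw 79.70 F [-1.9199 -2.6333  6.0807] T [-0.4097  0.3294  0.0227] tau_z 0.356 rad 0.2026 N now [0.4158 0.3432]
```

Emit:
servo_tool:
  deltas: [0, 0, 0, 0, 0, 0, 0, 0, 0, 0, 0, 0, 0, 0, 0, 0, 0, 0, 0, 0, 0, 0, 0, 0, 0, 0, 0, 0, 0, 0, 0, 0, 0, 0, 0, 0]
  gripper: -1

```text
time: 32.48
tcp_pos: [0.3953, 0.2405, 0.0062]
eef_rot: [[-0.179, -0.001, 0.984], [-0.984, 0.001, -0.179], [-0.001, -1.0, -0.001]]
wrist_force: [-0.3, 0.0, -0.0]
finger_gap: 0.0855
```

Emit:
servo_tool:
  deltas: [0, -0.3, 0, 0, 0, 0, 0, -0.8, 0, 0, 0, 0, 0, -1.5, 0, 0, 0, 0, 0, -2.3, 0, 0, 0, 0, 0, -3.2, 0, 0, 0, 0, 0, -4, 0, 0, 0, 0, 0, -4, 0, 0, 0, 0, 0, -4, 0, 0, 0, 0]

```text
time: 33.48
tcp_pos: [0.395, 0.2401, 0.166]
eef_rot: [[-0.179, -0.002, 0.984], [-0.984, 0.001, -0.179], [-0.001, -1.0, -0.002]]
wrist_force: [0.4, 0.6, 0.1]
finger_gap: 0.0853
```

```bash
python3 - <<'E'
from h import *
s=ctrl.get_state(); print(s["time"],s["tcp_pos"],s["wrist_force"],s["finger_gap"])
snap("wrist","w26"); s2=snap("side","sd26",(130,110,370,290),3.3)
im=cv2.imread("pics/w26_raw.png"); a=ortho(im,s,.014,.33,.45,.19,.40,.001); cv2.imwrite("pics/o26.png",cv2.resize(a,None,fx=2.8,fy=2.8))
E
```

```text
33.475 [0.395  0.2401 0.166 ] [0.3843 0.5843 0.0906] 0.08531613035313466
```

View pics/w26.png

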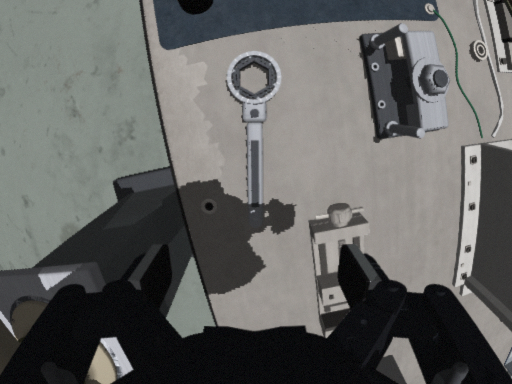

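View pics/sd26.png

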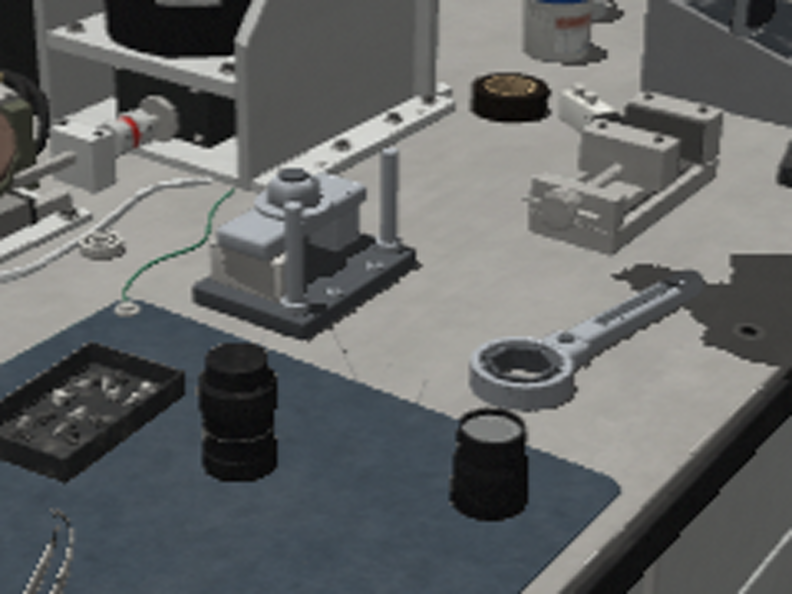

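```bash
python3 - <<'E'
from cell import ctrl
print(ctrl.finish_job(), ctrl.get_state()["time"])
E
```

```text
the job is handed in; nothing more can be done
the job is handed in; nothing more can be done
```

I fitted the wrench over the nut with no noticeable force and tightened the clamp in three clockwise strokes between the pins, never taking the wrench off. I then lifted it straight up and laid it back where it had been, about 0.17 m from the nut, and handed the job in at about 33.5 s. No verdict was reported.

- **End state:** the last pictures show the wrench lying flat and the lens barrel, loupe and tray looking undisturbed. The open gripper was about 0.16 m above the wrench with near-zero force.
- **Tightness, where two checks disagree:** the wrist force put the final torque at about 0.61 N m (noise about ±0.1), which means `clamp_seat` of roughly 0.07 rad. The angle turned after the nut began to bear suggests more, roughly 0.10–0.15 rad. Both lie between the 0.035 rad needed and the 0.2 rad limit, so I stopped there. I had no direct reading of the joint.

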